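# Tighten the blade nut down in the tilted sample mill and hang the key up again

## Task

The nut that holds the blade at the bottom of the sample mill's tilted grinding chamber is only finger-tight. Take the socket key off the peg of its stand, put it down the chamber fully onto the nut and turn the nut clockwise until it is home against its stop, then draw the key out and hang it back on the peg by its eye, hanging still. Do not shift the amber bottle, the wash bottle or the large beaker that stand nearby.

Things in the scene. Friction and masses are not known exactly. Their poses are not given: they have to be found in the camera images.
- key: the socket key: plain steel, 196 mm long, about 0.35 kg; hangs on the peg at the start. Origin: centre of the socket's open lower end; z runs up the shaft to the handle. Shaft 16 mm round, z = 50 to 120 mm. Handle: flat steel 12 mm thick, its faces looking along the key's y axis, with an eye and above that a wing grip
- key_socket (a point): the key's origin, centre of the socket's open end; axes as the key's. The socket is hexagonal outside (51 mm over corners) and inside: hole 32 mm across flats, 28 mm deep, flared to 37 mm in its lowest 5 mm. Its flats face along the x axis and every 60 degrees from it
- key_eye (a point): centre of the key's 24 mm round eye, 138 mm above the key's origin on its axis; axes as the key's, the eye runs right through the flat handle along y
- key_grip (a point): middle of the wing grip, on the key's axis 182 mm above its origin; axes as the key's. The wing is 76 mm wide (along x), 12 mm thick (along y), from 160 to 196 mm above the key's origin. To turn the nut, grip its 12 mm from the handle end, fingers along the shaft
- blade_nut (a joint): turn of the nut in rad: it grows clockwise as seen from the mouth of the chamber, 1.35 is home against the stop, it starts 0.8 to 1.3 rad short of that; turning it takes about 0.25 N m and it stays where it is left
- nut_seat (a point): centre of the nut's underside; z along the chamber's axis out of the mouth (30 degrees from vertical, leaning toward the robot), x and y turn with the nut. Steel hexagon 30 mm across flats, flats facing along this x axis and every 60 degrees; 14 mm high, tapered top to 17 mm, stud to 22 mm. With the key fully on, the key's origin lies here
- mouth (a point): centre of the chamber's mouth, in the plane of its rim; z out along the axis. The chamber is a round bore 68 mm wide, its rim flange 103 mm across; the nut's underside lies 78 mm below the mouth on the axis. The open lid is folded back beyond the far side of the rim, clear of the axis
- mill: the sample mill: white base 200 x 170 x 46 mm with a fork that holds the tilted drum, fixed to the bench. Origin: on the bench, under the middle of the fork; x points away from the side to which the drum leans
- stand: short steel stand fixed to the bench: base plate 150 x 100 x 12 mm, rod 13 mm thick and 206 mm high with a boss head, and the peg: a level 10 mm rod at height 190 mm, from the boss head along the stand's -x axis to 100 mm from the rod, then 7 mm turned up by 45 degrees (top at 202 mm). Origin: on the bench under the rod
- peg_rest (a point): point on the middle line of the peg, 65 mm in front of the stand's rod, height 190 mm; axes as the stand's, the peg's free end lies 42 mm away along -x. A hanging key has its eye's centre 7 mm below the peg's middle line, its y axis along the peg
- amber_bottle: amber reagent bottle with a blue cap, 62 mm wide, 135 mm high, loose; bystander. Origin under its centre
- wash_bottle: white wash bottle with a bent spout, 75 x 90 x 171 mm, loose; bystander. Origin under its centre
- beaker: large glass beaker, 109 x 121 x 147 mm, loose; bystander. Origin under its centre

How it is judged:
By the outcome, as a careful person would: the job done as asked, in the order asked, and still so for the second after the job is handed in, with the robot touching nothing.
It also fails if it takes over 64 s, if anything falls off the work surface, if the arm or the gripper's body presses on something with over 40 N, if the wrist force passes 120 N, or if a joint passes its speed limit or range.

## Robot

A 6-joint arm with a two-finger parallel gripper is mounted at the origin on a cart in front of the work surface, level with it; the furniture and walls round the work are solid. World frame = base frame: x ahead of the robot, y to its left, z up, the work surface at z = 0. Lengths are in m, angles in rad, forces in N, time in s.
With the tool pointing down it reaches from about 0.325 to 0.9 m from the base axis. Payload 6.1 kg.
Tool frame: the origin (TCP) lies on the centre line of the jaws, within the pads' length; the fingertips stand 22 mm ahead of it and the grasp point (between the pads) lies 3 mm ahead of it (tips_ahead is the distance from the TCP to the fingertips, in m); z points along the fingers, y is the line along which they close (so a half turn about z gives the same grasp; the last joint's range is limited). The gripper opens to 87 mm and grips with 3 to 60 N. Pads are 19 mm wide; open, the fingers measure 117 mm over their backs; the gripper's body (75 mm by 190 mm) begins 51 mm behind the grasp point.
Start: joints at [-1.269, 0.22, 1.526, -0, 1.395, -0.126], TCP at [0.259, -0.569, 0.208] pointing down, gripper open.
Joint ranges: [-2.98, 2.98], [-0.91, 2.08], [0.09, 2.57], [-1.24, 4.39], [0.2, 2.65], [-2.68, 2.68]. Speed limits (rad/s): [2.57, 2.57, 3.01, 3.14, 3.14, 3.14].

## Interface

Orientations are given as a unit quaternion [w, x, y, z].
In Python, from bench import * gives the robot as it stands.
- The arm moves only by the tool drive_tool, never from a script. Its argument "moves" is a list of rows, each an object with "offset": the shift along the tool's x, y, z in m, a list of three; "turn": the turn, a rotation vector about the tool's x, y, z in degrees, a list of three; "grip": the finger opening in m, from 0 to 0.087. A call has 1 to 10 rows; each row shifts and turns the commanded pose from where the row before left it, along the tool's axes as they then stand; what a row does not reach is not made up. A row lasts 1/10 s, in which the tool goes at most 50 mm and 8.59 degrees, less where a joint would pass 70% of its speed; a pose out of reach is approached as far as the arm can. A call is refused whole if a number of a shift passes 0.05 or a number of a turn 8.59, either way. A call with a gripper value outside its range is refused whole. The fingers move at their own pace and stop on an object; "newtons" is the grip in N (left out, the last holds). Time passes only in rows, so rows that do not move let the fingers close. It gives the time, the measured TCP pose, the force, the opening and the grip force at its end, in the units of the state.
- sense(): the state, without advancing time (a new reading comes with each control period).
- get_image(name): name is "scene" or "top" or "wrist"; returns a dict with "frame" (420x560x3 uint8, blue, green, red), "range_z" (420x560 float32, m along the optical axis (not along the pixel's ray), 0 where there is no reading), "vertical_fov" (degrees; the focal length in pixels is half the picture's height over the tangent of half this angle, whatever the lens; pixels are square), "cx", "cy" (the principal point, pixels), "dist_coeffs" ([k1, k2, p1, p2, k3] as OpenCV has them; the pictures are not rectified), "world_from_camera" (4x4, takes a point from camera to world coordinates). Camera axes: x right, y down, z forward; pixel columns grow to the right and rows downward; lengths in m; the calibration is good to about 2 mm. A picture is of the moment at which its call begins.
- finish_job(): hands the job in; it is judged then, once.
The state is a dict: "time_s": time; "joint_pos": joint angles; "qvel": joint speeds; "tau": joint torques, N m; "eef_pos": TCP position; "tcp_rot": TCP orientation; "contact_force": force on the tool from outside, world axes, zero at the start; "wrist_torque": the same for the moment, N m; "opening": opening from 0.0 (shut) to 1.0 (fully open); "finger_force": force on a finger pad.
Only numpy, scipy, OpenCV 4.12 (cv2) and the standard library are available. Lean on these libraries where they do the work, as an engineer would, in place of code of your own. Each camera call takes 0.05 s, during which the arm holds its last target. There are 200 camera calls.

## Working session

There is one attempt and no reset: what is moved stays moved. The work goes in short steps, Python scripts to look and compute and a tool call to move; the robot and the scene stay as the last step left them, time stands still between calls to the robot, and variables do not carry over. Pictures are saved under pics/ and viewed, at most 11 in all, crops included, and the job is handed in when it is done.

Besides the shell and the picture viewer there is one more tool, called after ">>>" as name(argument=value, ...) on one line, values as JSON. drive_tool: Moves the arm, as the interface text tells. Its arguments: {"type":"object","properties":{"moves":{"type":"array","items":{"type":"object","properties":{"offset":{"type":"array","items":{"type":"number"}},"turn":{"type":"array","items":{"type":"number"}},"grip":{"type":"number"}}}},"newtons":{"type":"number"}},"required":["moves"]}

```bash
ls; mkdir -p pics
python3 - <<'E'
from bench import *
import cv2,numpy as np
s=sense();print({k:np.round(v,3).tolist() for k,v in s.items()})
ims=[]
for n in("scene","top"):
    d=get_image(n);np.savez(f"pics/{n}0.npz",**d)
    print(n,d["vertical_fov"],d["cx"],d["cy"],d["dist_coeffs"],np.round(d["world_from_camera"],3).tolist())
    cv2.imwrite(f"pics/{n}0.png",d["frame"])
E
```

```text
pics
{'time_s': 0.0, 'joint_pos': [-1.269, 0.221, 1.528, -0.0, 1.395, -0.126], 'qvel': [-0.0, 0.0, 0.002, -0.0, 0.001, -0.001], 'tau': [-0.002, -49.461, -38.738, 0.07, 0.057, -0.0], 'eef_pos': [0.259, -0.568, 0.207], 'tcp_rot': [-0.001, 0.977, 0.212, -0.0], 'contact_force': [-0.325, -0.357, -0.372], 'wrist_torque': [0.023, -0.027, -0.014], 'finger_force': 0.0, 'opening': 1.002}
scene 55.12722304445095 276.46288426475917 207.70752759754774 [-0.09126986  0.          0.          0.          0.        ] [[-0.673, -0.533, 0.512, -0.201], [-0.739, 0.492, -0.46, 0.657], [-0.006, -0.688, -0.725, 1.177], [0.0, 0.0, 0.0, 1.0]]
top 50.0824100867013 277.0245955425923 212.68212402527385 [0.03724707 0.         0.         0.         0.        ] [[0.307, -0.929, 0.207, 0.239], [-0.952, -0.299, 0.071, -0.125], [-0.004, -0.219, -0.976, 1.614], [0.0, 0.0, 0.0, 1.0]]
```

View pics/scene0.png

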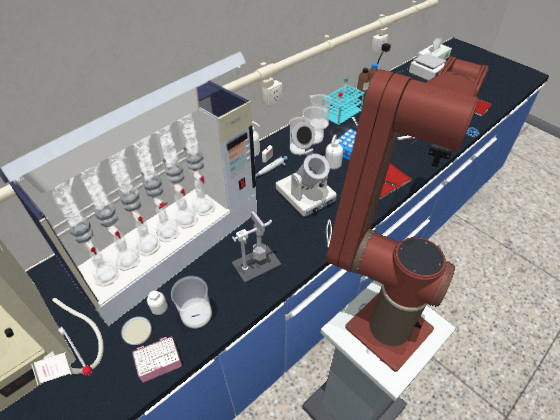

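View pics/top0.png

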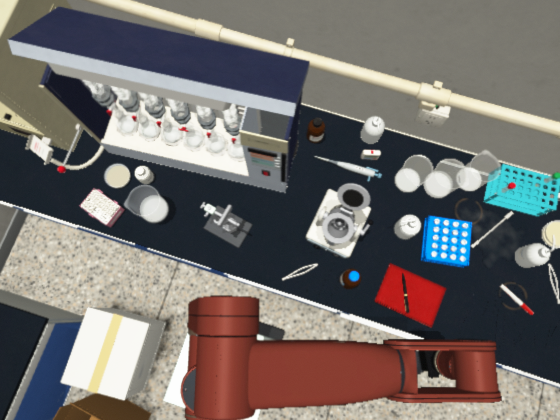

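The scene view shows the stand with the key at about (250,245) and the mill at (308,180). In the top view the stand is at (228,220), the mill at (340,220), the amber bottle's blue cap at (350,277), the wash bottle at (407,227) and the beaker at (150,205).

```bash
cat > h.py <<'E'
import numpy as np,cv2
def K(d):
    f=d["frame"].shape[0]/2/np.tan(np.radians(float(d["vertical_fov"]))/2)
    return np.array([[f,0,float(d["cx"])],[0,f,float(d["cy"])],[0,0,1]])
def cloud(d):
    k=K(d);h,w=d["range_z"].shape
    uv=np.stack(np.meshgrid(np.arange(w),np.arange(h)),-1).reshape(-1,1,2).astype(float)
    n=cv2.undistortPoints(uv,k,np.array(d["dist_coeffs"])).reshape(h,w,2)
    z=d["range_z"];T=np.array(d["world_from_camera"])
    p=np.dstack([n*z[...,None],z])@T[:3,:3].T+T[:3,3]
    p[z<=0]=np.nan
    return p
def proj(d,P):
    T=np.linalg.inv(np.array(d["world_from_camera"]));P=np.atleast_2d(P).astype(float)
    return cv2.projectPoints(P,cv2.Rodrigues(T[:3,:3])[0],T[:3,3],K(d),np.array(d["dist_coeffs"]))[0].reshape(-1,2)
E
python3 - <<'E'
from h import *
T=np.load("pics/top0.npz");S=np.load("pics/scene0.npz")
c=lambda d,x,y,w=80:cv2.resize(d["frame"][y:y+w*3//4,x:x+w],(400,300),interpolation=cv2.INTER_CUBIC)
cv2.imwrite("pics/c1.png",np.vstack([np.hstack([c(T,188,190),c(T,300,178)]),np.hstack([c(S,210,210),c(S,270,140)])]))
for n,d in("T",T),("S",S):
    p=cloud(d);np.save(f"pics/{n}.npy",p)
for u,v in[(340,227),(350,277),(407,227),(150,205),(135,190),(355,195)]: print("T",u,v,np.round(np.load("pics/T.npy")[v,u],3))
p=np.load("pics/T.npy")
for nm,(a,b,c_,e) in dict(stand=(195,195,260,250),mill=(300,180,375,260)).items():
    q=p[b:e,a:c_].reshape(-1,3);q=q[(q[:,2]>.02)]
    print(nm,len(q),np.round(np.nanmin(q,0),3),np.round(np.nanmax(q,0),3))
E
```

```text
T 340 227 [ 0.569 -0.233  0.141]
T 350 277 [ 0.421 -0.31   0.139]
T 407 227 [ 0.648 -0.453  0.102]
T 150 205 [0.461 0.436 0.03 ]
T 135 190 [0.48  0.466 0.137]
T 355 195 [ 0.64  -0.236  0.305]
stand 525 [0.437 0.072 0.02 ] [0.518 0.225 0.249]
mill 3235 [ 0.491 -0.326  0.021] [ 0.796 -0.135  0.339]
```

View pics/c1.png

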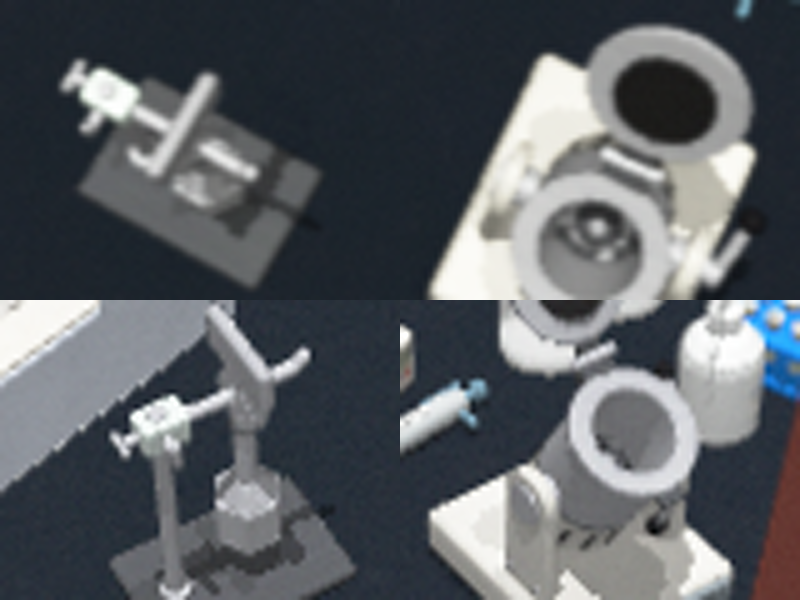

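The crops show three things. The key's wing runs from (208,80) to (140,165) in crop 1, with the peg tip at (255,172) and the boss at (108,97). In crop 2 the rim is centred near (592,247) with the nut down at about (600,228). The lid stands on the far side.

```bash
cat >> h.py <<'E'
def ray(d,u,v,z):
    n=cv2.undistortPoints(np.array([[[u,v]]],float),K(d),np.array(d["dist_coeffs"])).ravel()
    T=np.array(d["world_from_camera"]);r=T[:3,:3]@[n[0],n[1],1];o=T[:3,3]
    return o+r*(z-o[2])/r[2]
E
python3 - <<'E'
from h import *
T=np.load("pics/top0.npz");S=np.load("pics/scene0.npz");p=np.load("pics/T.npy");ps=np.load("pics/S.npy")
c=lambda x,y,X,Y:(x+X/5,y+Y/5)
w1=ray(T,*c(188,190,208,80),.241);w2=ray(T,*c(188,190,140,165),.241)
tip=ray(T,*c(188,190,255,172),.199);boss=ray(T,*c(188,190,133,112),.193)
print("wing",w1,w2,(w1+w2)/2,np.linalg.norm(w1-w2),np.degrees(np.arctan2(*(w1-w2)[1::-1])))
print("tip",tip,"boss",boss,np.degrees(np.arctan2(*(tip-boss)[1::-1])))
# base plate corners z=.012
B=[ray(T,*c(188,190,x,y),.012) for x,y in[(150,78),(322,175),(255,290),(78,187)]]
B=np.array(B);print("plate",B.round(3).tolist(),B.mean(0))
for a,b in((0,1),(3,2),(0,3),(1,2)):print(np.linalg.norm(B[a]-B[b]).round(3),np.degrees(np.arctan2(*(B[b]-B[a])[1::-1])).round(1))
# rim plane: pixels of rim flange in top and scene
for n,d,P,(x0,y0,x1,y1) in(("T",T,p,(398,208,438,240)),("S",S,ps,(300,150,335,185))):
    if n=="T": x0,y0,x1,y1=402-100,213,435,240; x0,x1=400-100,436-100
    q=P[y0:y1,x0:x1].reshape(-1,3);g=d["frame"][y0:y1,x0:x1].reshape(-1,3).astype(int)
    m=(q[:,2]>.1)&(q[:,2]<.26);q=q[m]
    best=None;rng=np.random.default_rng(0)
    for _ in range(2000):
        a=q[rng.choice(len(q),3,False)];nn=np.cross(a[1]-a[0],a[2]-a[0]);l=np.linalg.norm(nn)
        if l<1e-5:continue
        nn/=l;nn*=np.sign(nn[2])
        if abs(nn[2]-.866)>.08:continue
        i=abs((q-a[0])@nn)<.002
        if best is None or i.sum()>best.sum():best=i
    r=q[best];m0=r.mean(0);u,s,vt=np.linalg.svd(r-m0);nn=vt[2]*np.sign(vt[2,2])
    # circle fit in plane
    e=(r-m0)@vt[:2].T
    (cc,rad)=cv2.minEnclosingCircle(e.astype(np.float32))
    print(n,len(r),"centre",m0+np.array(cc)@vt[:2],"R",rad,"n",nn,np.degrees(np.arccos(nn[2])),"az",np.degrees(np.arctan2(nn[1],nn[0])))
E
```

```text
wing [0.50512715 0.12305316 0.241     ] [0.44072875 0.14543054 0.241     ] [0.47292795 0.13424185 0.241     ] 0.06817551436117114 -19.16148956113921
tip [0.46516543 0.0819563  0.199     ] boss [0.47939045 0.1709452  0.193     ] -99.08198331455004
plate [[0.538, 0.205, 0.012], [0.508, 0.062, 0.012], [0.413, 0.081, 0.012], [0.445, 0.228, 0.012]] [0.47608487 0.14415824 0.012     ]
0.146 -101.9
0.15 -102.3
0.095 166.4
0.096 168.6
T 90 centre [ 0.55177547 -0.20217436  0.19836223] R 0.04559904336929321 n [-0.53873126  0.09407534  0.83720873] 33.15346799467312 az 170.09466595969536
S 167 centre [ 0.55299877 -0.21750587  0.20205069] R 0.06697261333465576 n [-0.51613904  0.03345134  0.85585133] 31.14608616265465 az 176.2918055616578
```

>>> drive_tool(moves=[{"offset": [0, 0, -0.04], "grip": 0.06}, {"offset": [0, 0, -0.04], "turn": [0, 0, 7.3]}, {"offset": [0, 0, -0.04], "turn": [0, 0, 7.3]}, {"offset": [0, 0, -0.04], "turn": [0, 0, 7.3]}, {"turn": [0, 0, 7.3]}, {"turn": [0, 0, 7.3]}, {"offset": [0.004, -0.046, 0]}, {"offset": [0.004, -0.046, 0]}, {"offset": [0.004, -0.046, 0]}, {"offset": [0.004, -0.046, 0]}])

```text
invalid input
```

>>> drive_tool(moves=[{"offset": [0.004, -0.046, 0]}, {"offset": [0.004, -0.046, 0]}, {"offset": [0.004, -0.046, 0]}, {"offset": [0.004, -0.046, 0]}, {"offset": [0.004, -0.046, 0]}, {"offset": [0.004, -0.046, 0]}, {"offset": [0.004, -0.046, 0]}, {"offset": [0.004, -0.046, 0]}, {"offset": [0, 0, 0]}, {"offset": [0, 0, 0]}])

```text
invalid input
```

Run:
```python
from bench import *
from h import *
s=sense();print({k:np.round(v,3).tolist() for k,v in s.items()})
d=get_image("wrist");np.savez("pics/w1.npz",**d);cv2.imwrite("pics/w1.png",d["frame"])
print(d["vertical_fov"],np.round(d["world_from_camera"],3).tolist())
```

```text
{'time_s': 0.1, 'joint_pos': [-1.269, 0.221, 1.527, -0.0, 1.395, -0.126], 'qvel': [0.001, -0.001, -0.003, 0.0, 0.001, -0.0], 'tau': [0.0, -49.594, -38.852, 0.07, 0.051, -0.0], 'eef_pos': [0.259, -0.568, 0.207], 'tcp_rot': [-0.001, 0.977, 0.212, -0.0], 'contact_force': [-0.547, 0.727, 0.695], 'wrist_torque': [0.024, 0.043, -0.01], 'finger_force': 0.0, 'opening': 1.0}
61.53289228022306 [[0.414, -0.871, -0.266, 0.332], [-0.91, -0.397, -0.119, -0.533], [-0.002, 0.291, -0.957, 0.384], [0.0, 0.0, 0.0, 1.0]]
```

View pics/w1.png

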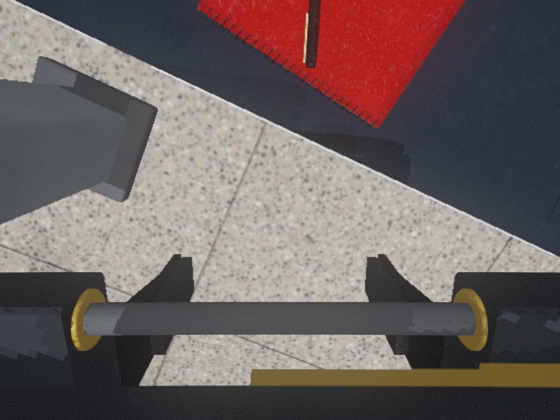

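The wrist view shows the fingers at the bottom (pads about (185,300) and (375,300)) and no movement, because both calls were refused. I'll resend with every field filled in.

>>> drive_tool(moves=[{"offset": [0, 0, -0.04], "turn": [0, 0, 0], "grip": 0.06}, {"offset": [0, 0, -0.04], "turn": [0, 0, 7.3], "grip": 0.06}, {"offset": [0, 0, -0.04], "turn": [0, 0, 7.3], "grip": 0.06}, {"offset": [0, 0, -0.04], "turn": [0, 0, 7.3], "grip": 0.06}, {"offset": [0, 0, 0], "turn": [0, 0, 7.3], "grip": 0.06}, {"offset": [0, 0, 0], "turn": [0, 0, 7.3], "grip": 0.06}, {"offset": [0.004, -0.046, 0], "turn": [0, 0, 0], "grip": 0.06}, {"offset": [0.004, -0.046, 0], "turn": [0, 0, 0], "grip": 0.06}, {"offset": [0.004, -0.046, 0], "turn": [0, 0, 0], "grip": 0.06}, {"offset": [0.004, -0.046, 0], "turn": [0, 0, 0], "grip": 0.06}])

```text
time_s: 1.15
eef_pos: [0.3132, -0.3902, 0.3675]
tcp_rot: [-0.0, 0.995, -0.105, -0.0]
contact_force: [1.1, 0.3, 0.8]
opening: 0.69
finger_force: 0.0
```

>>> drive_tool(moves=[{"offset": [0.004, -0.046, 0], "turn": [0, 0, 0], "grip": 0.06}, {"offset": [0.004, -0.046, 0], "turn": [0, 0, 0], "grip": 0.06}, {"offset": [0.004, -0.046, 0], "turn": [0, 0, 0], "grip": 0.06}, {"offset": [0.004, -0.046, 0], "turn": [0, 0, 0], "grip": 0.06}, {"offset": [0.004, -0.046, 0], "turn": [0, 0, 0], "grip": 0.06}, {"offset": [0.004, -0.046, 0], "turn": [0, 0, 0], "grip": 0.06}, {"offset": [0.004, -0.046, 0], "turn": [0, 0, 0], "grip": 0.06}, {"offset": [0.004, -0.046, 0], "turn": [0, 0, 0], "grip": 0.06}, {"offset": [0, 0, 0], "turn": [0, 0, 0], "grip": 0.06}, {"offset": [0, 0, 0], "turn": [0, 0, 0], "grip": 0.06}])

```text
time_s: 2.15
eef_pos: [0.4208, -0.0377, 0.3678]
tcp_rot: [0.0, 0.995, -0.103, -0.0]
contact_force: [0.1, -0.5, 0.7]
opening: 0.688
finger_force: 0.0
```

Run:
```python
from bench import *
from h import *
s=sense();print({k:np.round(v,3).tolist() for k,v in s.items()})
d=get_image("wrist");np.savez("pics/w2.npz",**d);cv2.imwrite("pics/w2.png",d["frame"])
print(np.round(d["world_from_camera"],3).tolist())
```

```text
{'time_s': 2.15, 'joint_pos': [-0.276, -0.332, 1.763, -0.0, 1.712, 1.5], 'qvel': [-0.056, 0.0, 0.0, -0.007, -0.0, -0.005], 'tau': [1.515, -24.571, -40.426, 0.244, -0.058, 0.113], 'eef_pos': [0.421, -0.038, 0.368], 'tcp_rot': [0.0, 0.995, -0.103, -0.0], 'contact_force': [0.14, -0.462, 0.708], 'wrist_torque': [0.016, 0.043, 0.009], 'finger_force': 0.0, 'opening': 0.688}
[[-0.205, -0.936, -0.286, 0.499], [-0.979, 0.196, 0.06, -0.052], [0.0, 0.292, -0.956, 0.544], [0.0, 0.0, 0.0, 1.0]]
```

View pics/w2.png

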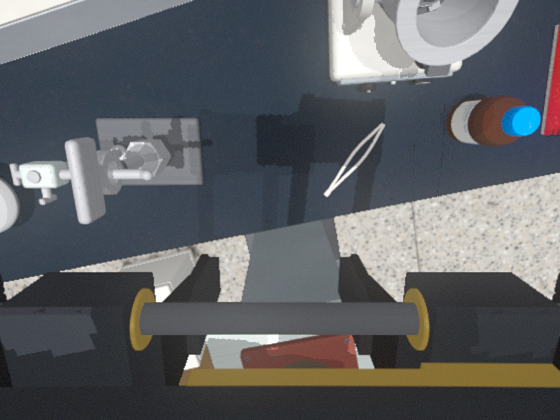

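This view has the wing top at about (85,180), the peg tip at (150,176), the boss at (40,177), the mill rim at (455,15) and the amber cap at (520,122). I'll fit the wing and the peg from the range data.

Run:
```python
from h import *
d=np.load("pics/w2.npz");p=cloud(d)
q=p[130:230,55:110].reshape(-1,3);z=q[:,2];w=q[(z>.234)&(z<.25)]
print("z med",np.median(w[:,2]),len(w))
r=cv2.minAreaRect((w[:,:2]*1000).astype(np.float32));print("wing rect mm",r)
bx=cv2.boxPoints(r);print(bx.round(1).tolist())
g=p[165:190,100:156].reshape(-1,3);g=g[(g[:,2]>.18)&(g[:,2]<.21)]
l=cv2.fitLine((g[:,:2]*1000).astype(np.float32),cv2.DIST_HUBER,0,.01,.01).ravel();print("peg",len(g),l,np.degrees(np.arctan2(l[1],l[0])),"z",np.percentile(g[:,2],[5,50,95]))
t=(g[:,:2]*1000-l[2:])@l[:2];print("ext",l[2:]+l[:2]*t.min(),l[2:]+l[:2]*t.max())
print("tip ray",ray(d,150,176,.199))
```

```text
z med 0.2392615786446603 1291
wing rect mm ((473.005859375, 133.60020446777344), (12.805319786071777, 75.18449401855469), 78.18181610107422)
[[434.8999938964844, 135.0], [508.5, 119.5999984741211], [511.1000061035156, 132.1999969482422], [437.5, 147.60000610351562]]
peg 690 [1.31894633e-01 9.91263747e-01 4.67668091e+02 1.11717125e+02] 82.420906 z [0.1906915  0.19507919 0.20682201]
ext [463.99894139  84.14136447] [470.53186631 133.24003873]
tip ray [0.46188652 0.08599762 0.199     ]
```

>>> drive_tool(moves=[{"offset": [0.004, -0.0446, 0], "turn": [0, 0, 0], "grip": 0.042}, {"offset": [0.004, -0.0446, 0], "turn": [0, 0, 0], "grip": 0.042}, {"offset": [0.004, -0.0446, 0], "turn": [0, 0, 0], "grip": 0.042}, {"offset": [0.004, -0.0446, 0], "turn": [0, 0, 0], "grip": 0.042}, {"offset": [0, 0, 0.03], "turn": [0, 0, 0], "grip": 0.042}, {"offset": [0, 0, 0.03], "turn": [0, 0, 0], "grip": 0.042}, {"offset": [0, 0, 0.02], "turn": [0, 0, 0], "grip": 0.042}, {"offset": [0, 0, 0], "turn": [0, 0, 0], "grip": 0.042}, {"offset": [0, 0, 0], "turn": [0, 0, 0], "grip": 0.042}])

```text
time_s: 3.1
eef_pos: [0.474, 0.131, 0.2884]
tcp_rot: [0.0, 0.994, -0.106, -0.0]
contact_force: [-0.2, 0.6, 0.1]
opening: 0.483
finger_force: 0.0
```

Run:
```python
from bench import *
from h import *
s=sense();print({k:np.round(v,4).tolist() for k,v in s.items()})
d=get_image("wrist");np.savez("pics/w3.npz",**d)
p=cloud(d);q=p.reshape(-1,3);z=q[:,2];w=q[(z>.234)&(z<.25)&(abs(q[:,0]-.473)<.06)&(abs(q[:,1]-.1336)<.025)]
r=cv2.minAreaRect((w[:,:2]*1000).astype(np.float32));print(len(w),np.median(w[:,2]),"wing rect mm",r)
```

```text
{'time_s': 3.1, 'joint_pos': [0.1092, -0.1459, 1.7539, -0.0002, 1.5338, 1.8919], 'qvel': [0.009, -0.016, -0.0346, 0.0029, -0.0009, 0.0014], 'tau': [0.0603, -31.5168, -38.2748, 0.0118, -0.0795, -0.0071], 'eef_pos': [0.474, 0.131, 0.2884], 'tcp_rot': [0.0001, 0.9944, -0.1057, -0.0001], 'contact_force': [-0.1828, 0.646, 0.0873], 'wrist_torque': [0.0734, 0.0309, 0.0096], 'finger_force': 0.0, 'opening': 0.483}
1775 0.2395566367879944 wing rect mm ((472.9421081542969, 134.3792724609375), (11.947738647460938, 75.01636505126953), 78.5014877319336)
```

>>> drive_tool(moves=[{"offset": [-0.002, -0.003, 0.02], "turn": [0, 0, 0], "grip": 0.042}, {"offset": [0, 0, 0.02], "turn": [0, 0, 0], "grip": 0.042}, {"offset": [0, 0, 0.019], "turn": [0, 0, 0], "grip": 0.042}, {"offset": [0, 0, 0], "turn": [0, 0, 0], "grip": 0.042}, {"offset": [0, 0, 0], "turn": [0, 0, 0], "grip": 0.0}, {"offset": [0, 0, 0], "turn": [0, 0, 0], "grip": 0.0}, {"offset": [0, 0, 0], "turn": [0, 0, 0], "grip": 0.0}, {"offset": [0, 0, 0], "turn": [0, 0, 0], "grip": 0.0}, {"offset": [0, 0, 0], "turn": [0, 0, 0], "grip": 0.0}, {"offset": [0, 0, 0], "turn": [0, 0, 0], "grip": 0.0}], newtons=50)

```text
time_s: 4.15
eef_pos: [0.4723, 0.1359, 0.2292]
tcp_rot: [-0.0, 0.995, -0.104, 0.0]
contact_force: [0.1, -0.3, -0.1]
opening: 0.045
finger_force: 0.0
```

The fingers read 4 mm open with no force, so the wing isn't between them. Looking.

Run:
```python
from bench import *
from h import *
s=sense();print(s["opening"],s["finger_force"],s["eef_pos"],s["contact_force"])
d=get_image("wrist");e=get_image("scene")
np.savez("pics/s4.npz",**e)
a=cv2.resize(d["frame"],(400,300));b=cv2.resize(e["frame"][185:275,200:320],(400,300),interpolation=cv2.INTER_CUBIC)
cv2.imwrite("pics/c4.png",np.hstack([a,b]))
```

```text
0.044523422154771564 0.0 [0.4723323  0.13590793 0.22922227] [ 0.12934417 -0.33178145 -0.12765755]
```

View pics/c4.png

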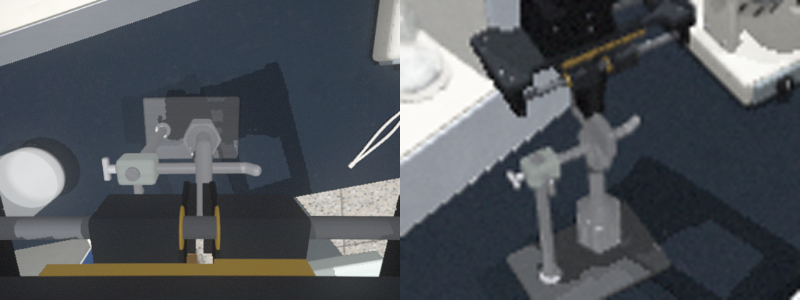

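The wrist view shows the fingers around the wing near (200,220), and the key is still on the peg. The readings don't agree with that, so I'll let some time pass.

>>> drive_tool(moves=[{"offset": [0, 0, 0], "turn": [0, 0, 0], "grip": 0.0}, {"offset": [0, 0, 0], "turn": [0, 0, 0], "grip": 0.0}], newtons=50)

```text
time_s: 4.45
eef_pos: [0.4722, 0.1359, 0.229]
tcp_rot: [0.0, 0.995, -0.104, -0.0]
contact_force: [-0.4, 0.5, 0.0]
opening: 0.006
finger_force: 0.0
```

Run:
```python
from bench import *
from h import *
s=sense();print(s["opening"],s["finger_force"])
d=get_image("wrist");np.savez("pics/w5.npz",**d)
p=cloud(d)
a=cv2.resize(d["frame"][240:390,220:340],(480,600),interpolation=cv2.INTER_CUBIC)
cv2.imwrite("pics/c5.png",a)
q=p.reshape(-1,3);w=q[(abs(q[:,0]-.473)<.06)&(abs(q[:,1]-.1336)<.03)&(q[:,2]>.15)&(q[:,2]<.3)]
for z in np.arange(.15,.3,.01):
    b=w[(w[:,2]>=z)&(w[:,2]<z+.01)]
    if len(b)>5: print(round(z,2),len(b),b.min(0).round(3)[:2],b.max(0).round(3)[:2])
```

```text
0.006487833023733885 0.0
0.15 18 [0.468 0.124] [0.481 0.145]
0.16 46 [0.47  0.124] [0.48  0.145]
0.18 44 [0.471 0.105] [0.483 0.163]
0.19 1065 [0.462 0.104] [0.483 0.163]
0.21 76 [0.504 0.122] [0.51  0.134]
0.22 95 [0.504 0.122] [0.51  0.134]
0.23 1018 [0.478 0.122] [0.51  0.139]
0.24 639 [0.479 0.125] [0.507 0.144]
0.25 355 [0.48  0.127] [0.485 0.144]
0.26 459 [0.469 0.127] [0.485 0.145]
0.27 370 [0.48  0.128] [0.485 0.143]
0.28 244 [0.48 0.13] [0.485 0.142]
0.29 560 [0.461 0.133] [0.473 0.145]
```

View pics/c5.png

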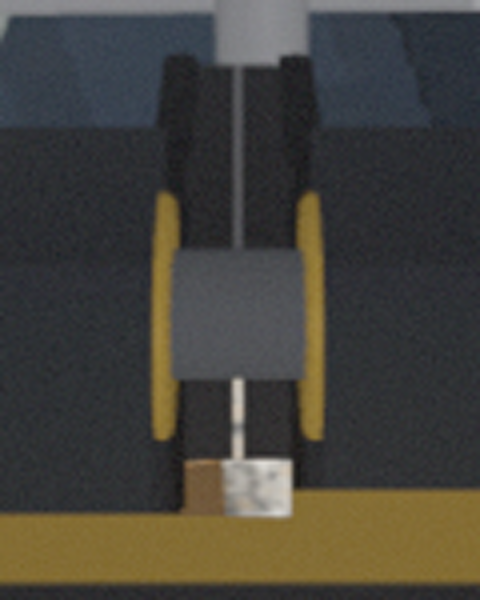

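The fingers are fully shut and the wing shows ahead of them (gray bar at the top, (265,30)), so the tips may be above the wing. I'll check where the tips lie in the tool frame from the range data.

Run:
```python
from h import *
from scipy.spatial.transform import Rotation as R
for n,pos,qt in(("w3",[.474,.131,.2884],[0,.9944,-.1057,0]),("w5",[.4722,.1359,.229],[0,.995,-.104,0])):
    d=np.load(f"pics/{n}.npz");p=cloud(d).reshape(-1,3)
    t=(p-pos)@R.from_quat(qt,scalar_first=True).as_matrix()
    w=t[(abs(t[:,0])<.02)&(abs(t[:,1])<.045)]
    f=d["frame"].reshape(-1,3)[(abs(t[:,0])<.02)&(abs(t[:,1])<.045)]
    for z in np.arange(-.08,.09,.01):
        m=(w[:,2]>=z)&(w[:,2]<z+.01);b=w[m]
        if len(b)>5:print(n,round(z,2),len(b),b.min(0).round(3)[:2],b.max(0).round(3)[:2],f[m].mean(0).round())
d=np.load("pics/w5.npz")
P=cloud(d)
for v in(245,250,254,258,262,270,280,290):print(v,P[v,272].round(3),P[v,288].round(3))
s=np.load("pics/s4.npz");p=cloud(s)
for v in range(204,232,2):print(v,[p[v,u].round(3).tolist() for u in(254,258,262)])
```

```text
w3 -0.08 516 [-0.01  -0.028] [0.01  0.024] [27. 29. 31.]
w3 -0.07 808 [-0.012 -0.035] [0.011 0.032] [39. 40. 41.]
w3 -0.06 863 [-0.01  -0.037] [0.011 0.032] [30. 29. 29.]
w3 -0.05 689 [-0.    -0.035] [0.011 0.03 ] [31. 29. 29.]
w3 -0.04 665 [-0.006 -0.033] [0.011 0.029] [32. 31. 30.]
w3 -0.03 575 [-0.01  -0.032] [0.011 0.028] [33. 31. 30.]
w3 -0.02 285 [-0.01  -0.032] [0.011 0.028] [34. 32. 32.]
w3 0.04 767 [-0.02  -0.008] [0.02  0.002] [110. 107. 106.]
w3 0.05 209 [-0.02  -0.009] [0.02  0.003] [97. 94. 93.]
w3 0.08 107 [-0.011 -0.045] [0.006 0.045] [125. 122. 120.]
w5 -0.08 73 [-0.006 -0.007] [0.008 0.003] [33. 44. 51.]
w5 -0.07 560 [-0.011 -0.007] [0.    0.003] [52. 52. 54.]
w5 -0.06 287 [ 0.008 -0.008] [0.011 0.004] [41. 41. 43.]
w5 -0.05 371 [ 0.005 -0.009] [0.011 0.006] [41. 39. 39.]
w5 -0.04 451 [-0.004 -0.011] [0.011 0.007] [47. 45. 45.]
w5 -0.03 357 [ 0.008 -0.011] [0.011 0.007] [45. 42. 42.]
w5 -0.02 550 [ 0.007 -0.011] [0.02  0.007] [108. 104. 104.]
w5 -0.01 175 [ 0.005 -0.005] [0.02  0.007] [124. 119. 118.]
w5 0.02 273 [-0.011 -0.045] [0.012 0.045] [158. 159. 153.]
w5 0.03
[... 910 characters left out ...]
 0.136, 0.27], [0.652, -0.032, -0.0]]
214 [[0.465, 0.151, 0.272], [0.461, 0.139, 0.266], [0.643, -0.024, 0.0]]
216 [[0.468, 0.149, 0.258], [0.462, 0.138, 0.256], [0.632, -0.015, 0.004]]
218 [[0.47, 0.149, 0.248], [0.462, 0.139, 0.247], [0.632, -0.014, -0.007]]
220 [[0.486, 0.137, 0.217], [0.463, 0.138, 0.236], [0.62, -0.004, -0.0]]
222 [[0.634, 0.026, -0.002], [0.458, 0.143, 0.234], [0.445, 0.137, 0.241]]
224 [[0.488, 0.136, 0.194], [0.46, 0.142, 0.223], [0.439, 0.143, 0.241]]
226 [[0.49, 0.135, 0.182], [0.461, 0.142, 0.212], [0.436, 0.145, 0.236]]
228 [[0.474, 0.148, 0.197], [0.461, 0.142, 0.202], [0.436, 0.145, 0.226]]
230 [[0.472, 0.15, 0.189], [0.463, 0.141, 0.191], [0.434, 0.148, 0.22]]
```

The tips really end about 13 mm behind the reported TCP, roughly at z = 0.242 and just above the wing, so everything sits 35 mm further back than stated. I'll open, go down 35 mm further, and close.

>>> drive_tool(moves=[{"offset": [0, 0.002, 0], "turn": [0, 0, 0], "grip": 0.042}, {"offset": [0, 0, 0], "turn": [0, 0, 0], "grip": 0.042}, {"offset": [0, 0, 0], "turn": [0, 0, 0], "grip": 0.042}, {"offset": [0, 0, 0], "turn": [0, 0, 0], "grip": 0.042}, {"offset": [0, 0, 0], "turn": [0, 0, 0], "grip": 0.042}, {"offset": [0, 0, 0.012], "turn": [0, 0, 0], "grip": 0.042}, {"offset": [0, 0, 0.012], "turn": [0, 0, 0], "grip": 0.042}, {"offset": [0, 0, 0.01], "turn": [0, 0, 0], "grip": 0.042}, {"offset": [0, 0, 0], "turn": [0, 0, 0], "grip": 0.042}, {"offset": [0, 0, 0], "turn": [0, 0, 0], "grip": 0.042}], newtons=50)

```text
time_s: 5.5
eef_pos: [0.4715, 0.1338, 0.1944]
tcp_rot: [0.0, 0.995, -0.104, -0.001]
contact_force: [-0.6, 0.2, 0.6]
opening: 0.481
finger_force: 0.0
```

>>> drive_tool(moves=[{"offset": [0, 0, 0], "turn": [0, 0, 0], "grip": 0.0}, {"offset": [0, 0, 0], "turn": [0, 0, 0], "grip": 0.0}, {"offset": [0, 0, 0], "turn": [0, 0, 0], "grip": 0.0}, {"offset": [0, 0, 0], "turn": [0, 0, 0], "grip": 0.0}, {"offset": [0, 0, 0], "turn": [0, 0, 0], "grip": 0.0}, {"offset": [0, 0, 0], "turn": [0, 0, 0], "grip": 0.0}], newtons=50)

```text
time_s: 6.1
eef_pos: [0.4719, 0.1337, 0.1953]
tcp_rot: [0.0, 0.995, -0.104, 0.0]
contact_force: [0.5, -1.3, 2.4]
opening: 0.135
finger_force: 50.0
```

Run:
```python
import bench
from h import *
s=bench.sense();print(s["opening"],s["finger_force"],s["joint_pos"],s["wrist_torque"],getattr(bench,"tips_ahead",None),[x for x in dir(bench) if x[0]!="_"])
# mill: use w2 wrist picture for lean direction via base edges / rim in wrist view
d=np.load("pics/w2.npz");p=cloud(d)
q=p[0:70,380:530].reshape(-1,3);q=q[(q[:,2]>.15)&(q[:,2]<.25)];print(len(q),q.min(0),q.max(0))
```

```text
0.13481050338772566 49.96255986392498 [ 1.15426238e-01 -9.66057882e-02  1.88290757e+00 -3.99337704e-04
  1.35506876e+00  1.89562226e+00] [-0.16417933  0.1443798   0.00219058] 0.022 ['PlanningError', 'finish_job', 'get_image', 'sense', 'tips_ahead']
5110 [ 0.49970517 -0.26865635  0.15000272] [ 0.57469991 -0.16706136  0.20560367]
```

Gripped at 11.7 mm and 50 N. I'll lift 10.5 mm, which centres the eye over both the level peg and its upturned tip, then slide out along tool +y and raise.

>>> drive_tool(moves=[{"offset": [0, 0, -0.0105], "turn": [0, 0, 0], "grip": 0.0}, {"offset": [0, 0, 0], "turn": [0, 0, 0], "grip": 0.0}, {"offset": [0, 0.015, 0], "turn": [0, 0, 0], "grip": 0.0}, {"offset": [0, 0.015, 0], "turn": [0, 0, 0], "grip": 0.0}, {"offset": [0, 0.015, 0], "turn": [0, 0, 0], "grip": 0.0}, {"offset": [0, 0.015, 0], "turn": [0, 0, 0], "grip": 0.0}, {"offset": [0, 0.015, 0], "turn": [0, 0, 0], "grip": 0.0}, {"offset": [0, 0.015, 0], "turn": [0, 0, 0], "grip": 0.0}, {"offset": [0, 0, 0], "turn": [0, 0, 0], "grip": 0.0}, {"offset": [0, 0, 0], "turn": [0, 0, 0], "grip": 0.0}], newtons=55)

```text
time_s: 7.1
eef_pos: [0.4529, 0.0455, 0.2053]
tcp_rot: [-0.0, 0.994, -0.105, -0.0]
contact_force: [0.5, -0.2, -2.4]
opening: 0.133
finger_force: 55.0
```

The key is off the peg. Now I'll raise it, tilt the tool to the chamber's axis and move so that the wrist camera looks down the bore.

>>> drive_tool(moves=[{"offset": [0, 0, -0.04], "turn": [0, 0, 0], "grip": 0.0}, {"offset": [0, 0, -0.04], "turn": [0, 0, 0], "grip": 0.0}, {"offset": [0, 0, -0.04], "turn": [0, 0, 0], "grip": 0.0}, {"offset": [0, 0, -0.04], "turn": [0, 0, 0], "grip": 0.0}, {"offset": [0, 0, 0], "turn": [0.6, 6, 0], "grip": 0.0}, {"offset": [0, 0, 0], "turn": [0.6, 6, 0], "grip": 0.0}, {"offset": [0, 0, 0], "turn": [0.6, 6, 0], "grip": 0.0}, {"offset": [0, 0, 0], "turn": [0.6, 6, 0], "grip": 0.0}, {"offset": [0, 0, 0], "turn": [0.7, 6, 0], "grip": 0.0}, {"offset": [0, 0, 0], "turn": [0, 0, 0], "grip": 0.0}], newtons=55)

```text
time_s: 8.1
eef_pos: [0.4507, 0.0469, 0.3633]
tcp_rot: [0.0, 0.96, -0.1, 0.26]
contact_force: [-1.2, 0.5, -3.8]
opening: 0.135
finger_force: 55.0
```

>>> drive_tool(moves=[{"offset": [-0.004, 0.031, 0.002], "turn": [0, 0, 0], "grip": 0.0}, {"offset": [-0.004, 0.031, 0.002], "turn": [0, 0, 0], "grip": 0.0}, {"offset": [-0.004, 0.031, 0.002], "turn": [0, 0, 0], "grip": 0.0}, {"offset": [-0.004, 0.031, 0.002], "turn": [0, 0, 0], "grip": 0.0}, {"offset": [-0.004, 0.031, 0.002], "turn": [0, 0, 0], "grip": 0.0}, {"offset": [-0.004, 0.031, 0.002], "turn": [0, 0, 0], "grip": 0.0}, {"offset": [-0.004, 0.031, 0.002], "turn": [0, 0, 0], "grip": 0.0}, {"offset": [-0.004, 0.031, 0.002], "turn": [0, 0, 0], "grip": 0.0}, {"offset": [0, 0, 0], "turn": [0, 0, 0], "grip": 0.0}, {"offset": [0, 0, 0], "turn": [0, 0, 0], "grip": 0.0}], newtons=55)

```text
time_s: 9.1
eef_pos: [0.3859, -0.1924, 0.323]
tcp_rot: [-0.0, 0.96, -0.102, 0.259]
contact_force: [-0.5, 0.8, -3.3]
opening: 0.133
finger_force: 55.0
```

Run:
```python
from bench import *
from h import *
s=sense();print({k:np.round(v,4).tolist() for k,v in s.items()})
d=get_image("wrist");np.savez("pics/w6.npz",eef=s["eef_pos"],rot=s["tcp_rot"],**d);cv2.imwrite("pics/w6.png",d["frame"])
```

```text
{'time_s': 9.1, 'joint_pos': [-0.9904, -0.7816, 2.2044, 0.4059, 1.3843, 0.7837], 'qvel': [0.0465, -0.0279, 0.0056, 0.0044, -0.0052, 0.0043], 'tau': [-1.2475, -8.0053, -43.6219, 2.4236, -2.1325, -0.0981], 'eef_pos': [0.3859, -0.1924, 0.323], 'tcp_rot': [-0.0005, 0.9604, -0.1019, 0.2592], 'contact_force': [-0.4989, 0.793, -3.2846], 'wrist_torque': [0.1819, 0.7069, -0.003], 'finger_force': 54.9712, 'opening': 0.1335}
```

View pics/w6.png

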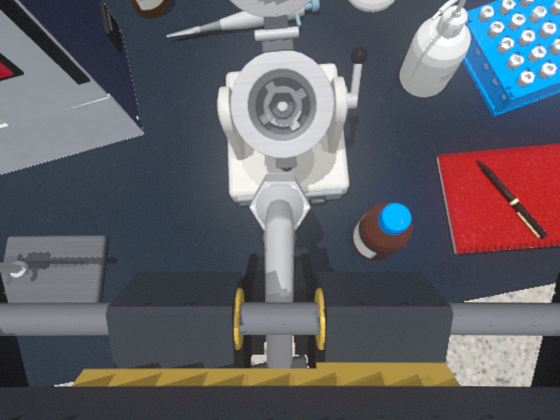

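The rim is centred at about (283,103) with the nut at (283,104). The held key's socket is at (279,203), the amber cap at (397,218) and the wash bottle at (435,60). I'll fit the rim and zoom in on the nut.

Run:
```python
from h import *
from scipy.optimize import least_squares
d=np.load("pics/w6.npz");p=cloud(d)
q=p[50:160,228:338].reshape(-1,3);m=(q[:,2]>.15)&(q[:,2]<.25);q=q[m]
rng=np.random.default_rng(0);best=np.zeros(len(q),bool)
for _ in range(3000):
    a=q[rng.choice(len(q),3,False)];nn=np.cross(a[1]-a[0],a[2]-a[0]);l=np.linalg.norm(nn)
    if l<1e-4:continue
    nn/=l;nn*=np.sign(nn[2])
    if abs(nn[2]-.866)>.08:continue
    i=abs((q-a[0])@nn)<.0015
    if i.sum()>best.sum():best=i
r=q[best];m0=r.mean(0);vt=np.linalg.svd(r-m0,full_matrices=False)[2];n=vt[2]*np.sign(vt[2,2])
e=(r-m0)@vt[:2].T;e=e[np.hypot(*(e-np.median(e,0)).T)<.06]
(cc,rad)=cv2.minEnclosingCircle((e*1000).astype(np.float32))
h=cv2.convexHull((e*1000).astype(np.float32)).reshape(-1,2)
f=least_squares(lambda x:np.hypot(*(h-x[:2]).T)-x[2],[*cc,50],loss="soft_l1").x
C=m0+f[:2]/1000@vt[:2]
print(len(r),"R",f[2],rad,"C",C,"n",n,"tilt",np.degrees(np.arccos(n[2])),"az",np.degrees(np.arctan2(n[1],n[0])))
az=np.arctan2(n[1],n[0]);nt=np.array([.5*np.cos(az),.5*np.sin(az),.866])
print("proj mouth",proj(d,C),"nut top",proj(d,C-nt*.061))
# mill base edges, z=.046
b=p[60:205,215:355].reshape(-1,3);b=b[abs(b[:,2]-.046)<.006]
rc=cv2.minAreaRect((b[:,:2]*1000).astype(np.float32));print("base",len(b),rc)
cv2.imwrite("pics/c6.png",cv2.resize(d["frame"][65:140,235:335],(800,600),interpolation=cv2.INTER_CUBIC))
# key in hand
k=p[175:235,245:315].reshape(-1,3)
from scipy.spatial.transform import Rotation as R
t=(k-d["eef"])@R.from_quat(d["rot"],scalar_first=True).as_matrix()
t=t[(abs(t[:,0])<.05)&(abs(t[:,1])<.05)&(t[:,2]>.09)&(t[:,2]<.18)]
print("socket",len(t),t.min(0),t.max(0))
```

```text
4655 R 51.55261660359246 54.097286224365234 C [ 0.54838487 -0.21866516  0.19947509] n [-0.49448393  0.0677636   0.86654125] tilt 29.940835565035993 az 172.19684616766608
proj mouth [[281.62179928 106.18826793]] nut top [[282.0981606  106.34898403]]
base 4352 ((602.3064575195312, -226.10153198242188), (169.78292846679688, 205.5712432861328), 81.99136352539062)
socket 1801 [-0.020865   -0.02652097  0.09431368] [0.02179314 0.02417622 0.14918657]
```

View pics/c6.png

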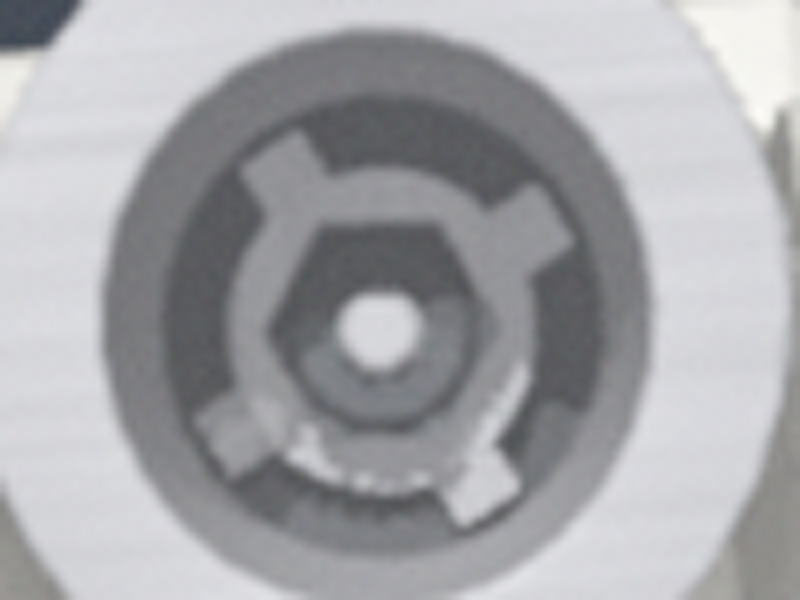

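The nut's hexagon has vertices left and right, at (272,328) and (495,328), with a flat across the top at y=222. Its flats therefore face along tool x, which already matches the key. The stud at (378,328) lies on the axis I predicted. Next I'll work out the shift onto that axis.

```bash
cat > aim.py <<'E'
from bench import *
from h import *
from scipy.spatial.transform import Rotation as R
C=np.array([.5484,-.2187,.1995]);a=np.radians(172.1);N=np.array([.5*np.cos(a),.5*np.sin(a),.866])
K0=np.array([.0005,-.0010,.1515])   # key origin in the tool frame
def aim(h):   # turn vector (deg, tool) and offset (tool, after the turn) to bring key origin h above mouth
    s=sense();M=R.from_quat(s["tcp_rot"],scalar_first=True).as_matrix()
    z=M.T@(-N);ax=np.cross([0,0,1],z);rv=ax/np.linalg.norm(ax)*np.arcsin(np.linalg.norm(ax))
    M2=M@R.from_rotvec(rv).as_matrix()
    o=M2.T@(C+h*N-s["eef_pos"])-K0
    print("turn",np.degrees(rv).round(2),"offset",o.round(4),"q",s["joint_pos"].round(2),"F",s["contact_force"].round(1),"T",s["wrist_torque"].round(2))
E
python3 -c "
from aim import *
aim(.025)"
```

```text
turn [-1.   -0.01  0.  ] offset [ 0.08   -0.0006  0.0128] q [-0.99 -0.78  2.2   0.41  1.38  0.78] F [-0.5  0.8 -1.9] T [0.19 0.69 0.02]
```

>>> drive_tool(moves=[{"offset": [0.02, 0, 0], "turn": [-1, 0, 0], "grip": 0.0}, {"offset": [0.02, 0, 0], "turn": [0, 0, 0], "grip": 0.0}, {"offset": [0.02, 0, 0], "turn": [0, 0, 0], "grip": 0.0}, {"offset": [0.02, -0.001, 0], "turn": [0, 0, 0], "grip": 0.0}, {"offset": [0, 0, 0.012], "turn": [0, 0, 0], "grip": 0.0}, {"offset": [0, 0, 0], "turn": [0, 0, 0], "grip": 0.0}, {"offset": [0, 0, 0], "turn": [0, 0, 0], "grip": 0.0}], newtons=60)

```text
time_s: 9.85
eef_pos: [0.4593, -0.2057, 0.3507]
tcp_rot: [0.008, 0.961, -0.102, 0.258]
contact_force: [-0.1, -0.4, -2.2]
opening: 0.13
finger_force: 60.0
```

Run:
```python
from aim import *
aim(.025)
d=get_image("wrist");p=cloud(d);s=sense()
q=p.reshape(-1,3);i=(abs((q-C)@N)<.003)&(np.linalg.norm(q-C,axis=1)<.06);r=q[i]
M=R.from_quat(s["tcp_rot"],scalar_first=True).as_matrix()
t=(r-s["eef_pos"])@M;print("rim in tool",t.min(0).round(4),t.max(0).round(4),len(t))
k=(q-s["eef_pos"])@M;k=k[(abs(k[:,0])<.04)&(abs(k[:,1])<.04)&(k[:,2]>.095)&(k[:,2]<.16)];print("socket",k.min(0).round(4),k.max(0).round(4))
cv2.imwrite("pics/w7.png",d["frame"])
```

```text
turn [-0.05  0.09  0.  ] offset [ 0.0019  0.0015 -0.0005] q [-0.81 -0.57  2.04  0.33  1.27  0.94] F [-0.1 -0.4 -2.2] T [ 0.15  0.72 -0.03]
rim in tool [-0.0461 -0.0499  0.1735] [0.0611 0.0515 0.1795] 3857
socket [-0.0213 -0.0271  0.0953] [0.0212 0.0236 0.1508]
```

>>> drive_tool(moves=[{"offset": [0.0018, 0.002, 0], "turn": [0, 0, 0], "grip": 0.0}, {"offset": [0, 0, 0.02], "turn": [0, 0, 0], "grip": 0.0}, {"offset": [0, 0, 0.02], "turn": [0, 0, 0], "grip": 0.0}, {"offset": [0, 0, 0.02], "turn": [0, 0, 0], "grip": 0.0}, {"offset": [0, 0, 0.02], "turn": [0, 0, 0], "grip": 0.0}, {"offset": [0, 0, 0.003], "turn": [0, 0, 0], "grip": 0.0}, {"offset": [0, 0, 0], "turn": [0, 0, 0], "grip": 0.0}], newtons=60)

```text
time_s: 10.6
eef_pos: [0.5017, -0.2152, 0.2812]
tcp_rot: [0.008, 0.96, -0.103, 0.259]
contact_force: [-0.4, -0.6, -3.2]
opening: 0.13
finger_force: 60.0
```

```bash
python3 -c "
from aim import *
aim(-.078)"
```

```text
turn [ 0.05 -0.01  0.  ] offset [-0.0011 -0.0019  0.0206] q [-0.74 -0.44  2.08  0.33  1.07  0.95] F [-0.4 -0.6 -3.2] T [ 0.17  0.69 -0.03]
```

>>> drive_tool(moves=[{"offset": [-0.001, -0.001, 0.003], "turn": [0, 0, 0], "grip": 0.0}, {"offset": [0, 0, 0.003], "turn": [0, 0, 0], "grip": 0.0}, {"offset": [0, 0, 0.003], "turn": [0, 0, 0], "grip": 0.0}, {"offset": [0, 0, 0], "turn": [0, 0, 0], "grip": 0.0}], newtons=60)

```text
time_s: 11.0
eef_pos: [0.5059, -0.2147, 0.2732]
tcp_rot: [0.009, 0.96, -0.103, 0.259]
contact_force: [-0.2, -0.1, -2.9]
opening: 0.135
finger_force: 60.0
```

```bash
python3 -c "
from aim import *
aim(-.078)"
```

```text
turn [ 0.08 -0.07  0.  ] offset [-0.0006 -0.0008  0.0117] q [-0.73 -0.42  2.09  0.33  1.05  0.95] F [-0.2 -0.1 -2.9] T [ 0.11  0.61 -0.04]
```

>>> drive_tool(moves=[{"offset": [0, 0, 0.002], "turn": [0, 0, 0], "grip": 0.0}, {"offset": [0, 0, 0.002], "turn": [0, 0, 0], "grip": 0.0}, {"offset": [0, 0, 0.002], "turn": [0, 0, 0], "grip": 0.0}, {"offset": [0, 0, 0], "turn": [0, 0, 0], "grip": 0.0}], newtons=60)

```text
time_s: 11.4
eef_pos: [0.5089, -0.215, 0.2676]
tcp_rot: [0.009, 0.96, -0.103, 0.259]
contact_force: [0.2, 0.3, -3.4]
opening: 0.129
finger_force: 60.0
```

```bash
python3 -c "
from aim import *
aim(-.078)"
```

```text
turn [ 0.06 -0.04  0.  ] offset [-0.0003 -0.0007  0.0053] q [-0.73 -0.41  2.09  0.33  1.04  0.95] F [ 0.2  0.3 -3.4] T [ 0.14  0.74 -0.05]
```

Still free, with 5 mm left.

>>> drive_tool(moves=[{"offset": [0, 0, 0.002], "turn": [0, 0, 0], "grip": 0.0}, {"offset": [0, 0, 0.002], "turn": [0, 0, 0], "grip": 0.0}, {"offset": [0, 0, 0.001], "turn": [0, 0, 0], "grip": 0.0}, {"offset": [0, 0, 0], "turn": [0, 0, 0], "grip": 0.0}], newtons=60)

```text
time_s: 11.8
eef_pos: [0.5114, -0.2154, 0.2635]
tcp_rot: [0.009, 0.96, -0.103, 0.259]
contact_force: [0.2, 0.7, -2.1]
opening: 0.139
finger_force: 60.0
```

```bash
python3 -c "
from aim import *
aim(-.078)"
```

```text
turn [ 0.06 -0.05  0.  ] offset [-0.0005 -0.0008  0.0005] q [-0.72 -0.4   2.09  0.33  1.03  0.95] F [ 0.2  0.7 -2.1] T [ 0.13  0.67 -0.01]
```

>>> drive_tool(moves=[{"offset": [0, 0, 0.001], "turn": [0, 0, 0], "grip": 0.0}, {"offset": [0, 0, 0.001], "turn": [0, 0, 0], "grip": 0.0}, {"offset": [0, 0, 0], "turn": [0, 0, 0], "grip": 0.0}], newtons=60)

```text
time_s: 12.1
eef_pos: [0.5125, -0.2158, 0.2626]
tcp_rot: [0.009, 0.96, -0.103, 0.259]
contact_force: [-2.1, 0.9, -0.2]
opening: 0.133
finger_force: 60.0
```

>>> drive_tool(moves=[{"offset": [0, 0, 0.001], "turn": [0, 0, 0], "grip": 0.0}, {"offset": [0, 0, 0], "turn": [0, 0, 0], "grip": 0.0}], newtons=60)

```text
time_s: 12.3
eef_pos: [0.513, -0.2161, 0.2628]
tcp_rot: [0.009, 0.96, -0.103, 0.26]
contact_force: [-7.1, 2.4, 6.4]
opening: 0.131
finger_force: 60.0
```

```bash
python3 -c "
from aim import *
aim(-.078)"
```

```text
turn [ 0.13 -0.14  0.  ] offset [-0.0017 -0.0012 -0.001 ] q [-0.72 -0.4   2.09  0.33  1.02  0.95] F [-7.1  2.4  6.4] T [0.42 1.29 0.13]
```

It's bottomed at about 10 N with the depth matching, so the key is fully on. Now I'll turn clockwise (+z).

>>> drive_tool(moves=[{"offset": [-0.0005, -0.0005, -0.0005], "turn": [0, 0, 4], "grip": 0.0}, {"offset": [0, 0, 0], "turn": [0, 0, 4], "grip": 0.0}, {"offset": [0, 0, 0], "turn": [0, 0, 4], "grip": 0.0}, {"offset": [0, 0, 0], "turn": [0, 0, 4], "grip": 0.0}, {"offset": [0, 0, 0], "turn": [0, 0, 4], "grip": 0.0}, {"offset": [0, 0, 0], "turn": [0, 0, 4], "grip": 0.0}, {"offset": [0, 0, 0], "turn": [0, 0, 4], "grip": 0.0}, {"offset": [0, 0, 0], "turn": [0, 0, 4], "grip": 0.0}, {"offset": [0, 0, 0], "turn": [0, 0, 4], "grip": 0.0}, {"offset": [0, 0, 0], "turn": [0, 0, 4], "grip": 0.0}], newtons=60)

```text
time_s: 13.3
eef_pos: [0.5128, -0.2152, 0.2626]
tcp_rot: [-0.081, 0.867, -0.426, 0.247]
contact_force: [-2.6, 1.7, 1.6]
opening: 0.133
finger_force: 60.0
```

```bash
cat >> aim.py <<'E'
def tz():
    s=sense();M=R.from_quat(s["tcp_rot"],scalar_first=True).as_matrix()
    x0=R.from_quat([.009,.960,-.103,.260],scalar_first=True).as_matrix()
    print("Ttool",(M.T@s["wrist_torque"]).round(3),"Ftool",(M.T@s["contact_force"]).round(1),"yaw",R.from_matrix(x0.T@M).as_rotvec(degrees=True).round(2),"q6",s["joint_pos"][5].round(3))
E
python3 -c "
from aim import *
aim(-.078);tz()"
```

```text
turn [-0.04 -0.2   0.  ] offset [-0.0019  0.0004 -0.001 ] q [-0.72 -0.4   2.09  0.33  1.02  1.65] F [-2.6  1.7  1.6] T [0.26 0.64 0.43]
Ttool [-0.211 -0.728 -0.284] Ftool [-2.1  0.2 -2.8] yaw [-0.000e+00  1.000e-02  4.009e+01] q6 1.652
```

The torque is 0.28 N m, so the nut is turning. I'll continue in small steps.

>>> drive_tool(moves=[{"offset": [0, 0, 0], "turn": [0, 0, 2], "grip": 0.0}, {"offset": [0, 0, 0], "turn": [0, 0, 2], "grip": 0.0}, {"offset": [0, 0, 0], "turn": [0, 0, 2], "grip": 0.0}, {"offset": [0, 0, 0], "turn": [0, 0, 2], "grip": 0.0}], newtons=60)

```text
time_s: 13.7
eef_pos: [0.5129, -0.2152, 0.2627]
tcp_rot: [-0.098, 0.835, -0.485, 0.241]
contact_force: [-3.1, 1.9, 2.3]
opening: 0.138
finger_force: 60.0
```

```bash
python3 -c "
from aim import *
tz()"
```

```text
Ttool [-0.237 -0.682 -0.244] Ftool [-2.2  0.5 -3.6] yaw [0.000e+00 2.000e-02 4.801e+01] q6 1.79
```

>>> drive_tool(moves=[{"offset": [0, 0, 0], "turn": [0, 0, 2], "grip": 0.0}, {"offset": [0, 0, 0], "turn": [0, 0, 2], "grip": 0.0}, {"offset": [0, 0, 0], "turn": [0, 0, 2], "grip": 0.0}, {"offset": [0, 0, 0], "turn": [0, 0, 2], "grip": 0.0}], newtons=60)

```text
time_s: 14.1
eef_pos: [0.5129, -0.2152, 0.2627]
tcp_rot: [-0.114, 0.799, -0.542, 0.234]
contact_force: [-2.4, 0.8, 2.7]
opening: 0.132
finger_force: 60.0
```

```bash
python3 -c "
from aim import *
tz()"
```

```text
Ttool [-0.275 -0.607 -0.26 ] Ftool [-0.8  0.5 -3.6] yaw [1.000e-02 2.000e-02 5.602e+01] q6 1.929
```

>>> drive_tool(moves=[{"offset": [0, 0, 0], "turn": [0, 0, 2], "grip": 0.0}, {"offset": [0, 0, 0], "turn": [0, 0, 2], "grip": 0.0}, {"offset": [0, 0, 0], "turn": [0, 0, 2], "grip": 0.0}, {"offset": [0, 0, 0], "turn": [0, 0, 2], "grip": 0.0}], newtons=60)

```text
time_s: 14.5
eef_pos: [0.5129, -0.2152, 0.2627]
tcp_rot: [-0.13, 0.759, -0.596, 0.225]
contact_force: [-1.5, 1.1, 2.0]
opening: 0.134
finger_force: 60.0
```

```bash
python3 -c "
from aim import *
tz()"
```

```text
Ttool [-0.356 -0.596 -0.272] Ftool [-1.   0.  -2.5] yaw [1.000e-02 3.000e-02 6.401e+01] q6 2.069
```

>>> drive_tool(moves=[{"offset": [0, 0, 0], "turn": [0, 0, 2], "grip": 0.0}, {"offset": [0, 0, 0], "turn": [0, 0, 2], "grip": 0.0}, {"offset": [0, 0, 0], "turn": [0, 0, 2], "grip": 0.0}], newtons=60)

```text
time_s: 14.8
eef_pos: [0.513, -0.2152, 0.2627]
tcp_rot: [-0.142, 0.727, -0.635, 0.218]
contact_force: [-1.8, 1.4, 1.4]
opening: 0.132
finger_force: 60.0
```

```bash
python3 -c "
from aim import *
tz()"
```

```text
Ttool [-0.324 -0.526 -0.21 ] Ftool [-1.3  0.7 -2.2] yaw [1.000e-02 3.000e-02 7.002e+01] q6 2.174
```

>>> drive_tool(moves=[{"offset": [0, 0, 0], "turn": [0, 0, 2], "grip": 0.0}, {"offset": [0, 0, 0], "turn": [0, 0, 2], "grip": 0.0}, {"offset": [0, 0, 0], "turn": [0, 0, 2], "grip": 0.0}], newtons=60)

```text
time_s: 15.1
eef_pos: [0.513, -0.2152, 0.2627]
tcp_rot: [-0.153, 0.693, -0.672, 0.211]
contact_force: [-1.8, 1.2, 2.0]
opening: 0.134
finger_force: 60.0
```

```bash
python3 -c "
from aim import *
tz()"
```

```text
Ttool [-0.318 -0.505 -0.215] Ftool [-1.   0.5 -2.7] yaw [2.000e-02 4.000e-02 7.601e+01] q6 2.278
```

>>> drive_tool(moves=[{"offset": [0, 0, 0], "turn": [0, 0, 2], "grip": 0.0}, {"offset": [0, 0, 0], "turn": [0, 0, 2], "grip": 0.0}, {"offset": [0, 0, 0], "turn": [0, 0, 1], "grip": 0.0}], newtons=60)

```text
time_s: 15.4
eef_pos: [0.513, -0.2152, 0.2627]
tcp_rot: [0.162, -0.663, 0.702, -0.204]
contact_force: [-2.7, 1.7, 3.3]
opening: 0.129
finger_force: 60.0
```

```bash
python3 -c "
from aim import *
tz()"
```

```text
Ttool [-0.276 -0.443 -0.27 ] Ftool [-1.3  0.8 -4.3] yaw [2.0e-02 4.0e-02 8.1e+01] q6 2.365
```

Corner play between the socket and the nut can take up to about 7.5°, so the stop may still be a few degrees ahead.

>>> drive_tool(moves=[{"offset": [0, 0, 0], "turn": [0, 0, 1.5], "grip": 0.0}, {"offset": [0, 0, 0], "turn": [0, 0, 1.5], "grip": 0.0}], newtons=60)

```text
time_s: 15.6
eef_pos: [0.5129, -0.2153, 0.2626]
tcp_rot: [0.167, -0.644, 0.719, -0.199]
contact_force: [-2.7, 1.3, 5.8]
opening: 0.133
finger_force: 60.1
```

```bash
python3 -c "
from aim import *
tz()"
```

```text
Ttool [-0.228 -0.488 -0.461] Ftool [-0.9 -0.4 -6.5] yaw [-0.000e+00  3.000e-02  8.404e+01] q6 2.419
```

Torque is rising to 0.46 N m. A little more will confirm the stop.

>>> drive_tool(moves=[{"offset": [0, 0, 0], "turn": [0, 0, 1.5], "grip": 0.0}, {"offset": [0, 0, 0], "turn": [0, 0, 1], "grip": 0.0}], newtons=60)

```text
time_s: 15.8
eef_pos: [0.5128, -0.2155, 0.2626]
tcp_rot: [0.171, -0.629, 0.733, -0.196]
contact_force: [-3.2, 1.3, 4.6]
opening: 0.136
finger_force: 60.6
```

```bash
python3 -c "
from aim import *
tz()"
```

```text
Ttool [-0.238 -0.333 -0.794] Ftool [-0.9  0.6 -5.7] yaw [-3.000e-02  4.000e-02  8.649e+01] q6 2.462
```

The torque is 0.79 N m, so the nut is home against its stop. I'll back off within the play to free the flats, then draw the key out.

>>> drive_tool(moves=[{"offset": [0, 0, 0], "turn": [0, 0, -3], "grip": 0.0}, {"offset": [0, 0, 0], "turn": [0, 0, -3], "grip": 0.0}, {"offset": [0, 0, 0], "turn": [0, 0, -2.5], "grip": 0.0}, {"offset": [0, 0, 0], "turn": [0, 0, 0], "grip": 0.0}], newtons=60)

```text
time_s: 16.2
eef_pos: [0.5127, -0.2154, 0.2625]
tcp_rot: [0.157, -0.681, 0.684, -0.208]
contact_force: [-4.5, 2.1, 5.5]
opening: 0.138
finger_force: 60.0
```

```bash
python3 -c "
from aim import *
tz()"
```

```text
Ttool [-0.357 -0.438  0.11 ] Ftool [-1.6  1.1 -7.2] yaw [-1.000e-02  2.000e-02  7.799e+01] q6 2.313
```

>>> drive_tool(moves=[{"offset": [0, 0, -0.003], "turn": [0, 0, 1], "grip": 0.0}, {"offset": [0, 0, -0.004], "turn": [0, 0, 0], "grip": 0.0}, {"offset": [0, 0, -0.005], "turn": [0, 0, 0], "grip": 0.0}, {"offset": [0, 0, -0.008], "turn": [0, 0, 0], "grip": 0.0}, {"offset": [0, 0, -0.02], "turn": [0, 0, 0], "grip": 0.0}, {"offset": [0, 0, -0.025], "turn": [0, 0, 0], "grip": 0.0}, {"offset": [0, 0, -0.03], "turn": [0, 0, 0], "grip": 0.0}, {"offset": [0, 0, -0.03], "turn": [0, 0, 0], "grip": 0.0}, {"offset": [0, 0, 0], "turn": [0, 0, 0], "grip": 0.0}], newtons=60)

```text
time_s: 17.1
eef_pos: [0.4499, -0.2073, 0.3746]
tcp_rot: [0.158, -0.675, 0.69, -0.209]
contact_force: [0.4, -1.1, -2.4]
opening: 0.135
finger_force: 60.0
```

Run:
```python
from aim import *
tz();aim(.05)
s=sense();M=R.from_quat(s["tcp_rot"],scalar_first=True).as_matrix()
d=get_image("wrist");p=cloud(d);k=(p-s["eef_pos"])@M
m=(abs(k[...,0])<.045)&(abs(k[...,1])<.045)&(k[...,2]>.095)&(k[...,2]<.16);kk=k[m];print("socket",kk.min(0).round(4),kk.max(0).round(4))
# shaft centre line
for a,b in((.03,.05),(.05,.07),(.07,.09)):
    j=k[(abs(k[...,0])<.03)&(abs(k[...,1])<.03)&(k[...,2]>a)&(k[...,2]<b)];
    if len(j):print(a,j.min(0)[:2].round(4),j.max(0)[:2].round(4))
# nut yaw/rim: crop
uv=proj(d,C-.061*N)[0];print("nut px",uv)
cv2.imwrite("pics/w8.png",d["frame"])
```

```text
Ttool [-0.613 -0.128  0.056] Ftool [0.9 0.8 2.4] yaw [-6.000e-02  3.600e-01  7.891e+01] q6 2.315
turn [-0.31 -0.41  0.  ] offset [-0.003   0.0024 -0.0003] q [-0.83 -0.6   2.02  0.33  1.31  2.32] F [ 0.4 -1.1 -2.4] T [ 0.16  0.61 -0.02]
socket [-0.0219 -0.0239  0.0953] [0.0207 0.0266 0.1498]
0.03 [-0.007  -0.0101] [0.0046 0.0117]
nut px [281.16433213 176.20215105]
```

The key came out cleanly and is still straight in the hand. I'll turn back −79°, move over to the stand and untilt.

>>> drive_tool(moves=[{"offset": [0, 0, 0], "turn": [0, 0, -7.9], "grip": 0.0}, {"offset": [0, 0, 0], "turn": [0, 0, -7.9], "grip": 0.0}, {"offset": [0, 0, 0], "turn": [0, 0, -7.9], "grip": 0.0}, {"offset": [0, 0, 0], "turn": [0, 0, -7.9], "grip": 0.0}, {"offset": [0, 0, 0], "turn": [0, 0, -7.9], "grip": 0.0}, {"offset": [0, 0, 0], "turn": [0, 0, -7.9], "grip": 0.0}, {"offset": [0, 0, 0], "turn": [0, 0, -7.9], "grip": 0.0}, {"offset": [0, 0, 0], "turn": [0, 0, -7.9], "grip": 0.0}, {"offset": [0, 0, 0], "turn": [0, 0, -7.9], "grip": 0.0}, {"offset": [0, 0, 0], "turn": [0, 0, -7.9], "grip": 0.0}], newtons=60)

```text
time_s: 18.15
eef_pos: [0.4499, -0.2058, 0.3667]
tcp_rot: [0.008, 0.961, -0.1, 0.257]
contact_force: [-1.2, 0.3, -3.2]
opening: 0.135
finger_force: 60.0
```

>>> drive_tool(moves=[{"offset": [-0.006, -0.031, 0], "turn": [0, 0, 0], "grip": 0.0}, {"offset": [-0.006, -0.031, 0], "turn": [0, 0, 0], "grip": 0.0}, {"offset": [-0.006, -0.031, 0], "turn": [0, 0, 0], "grip": 0.0}, {"offset": [-0.006, -0.031, 0], "turn": [0, 0, 0], "grip": 0.0}, {"offset": [-0.006, -0.031, 0], "turn": [0, 0, 0], "grip": 0.0}, {"offset": [-0.006, -0.031, 0], "turn": [0, 0, 0], "grip": 0.0}, {"offset": [-0.006, -0.031, 0], "turn": [0, 0, 0], "grip": 0.0}, {"offset": [-0.006, -0.031, 0], "turn": [0, 0, 0], "grip": 0.0}, {"offset": [0, 0, 0], "turn": [0, 0, 0], "grip": 0.0}], newtons=60)

```text
time_s: 19.05
eef_pos: [0.4589, 0.0505, 0.3514]
tcp_rot: [0.007, 0.961, -0.099, 0.257]
contact_force: [0.1, -0.5, -3.2]
opening: 0.131
finger_force: 60.0
```

Run:
```python
from aim import *
s=sense();M=R.from_quat(s["tcp_rot"],scalar_first=True)
G=R.from_quat([0,.9945,-.1045,0],scalar_first=True)
print("turn",(M.inv()*G).as_rotvec(degrees=True).round(2),"pos",s["eef_pos"].round(4),"q",s["joint_pos"].round(2),"off",(G.as_matrix().T@(np.array([.453,.0455,.36])-s["eef_pos"])).round(4),s["finger_force"])
```

```text
turn [ -2.28 -29.7    0.19] pos [0.4589 0.0505 0.3514] q [-0.02 -0.71  2.11 -0.06  1.22  1.77] off [-0.0047  0.0061 -0.0086] 59.96755792759359
```

>>> drive_tool(moves=[{"offset": [0, 0, 0], "turn": [-0.57, -7.42, 0.05], "grip": 0.0}, {"offset": [0, 0, 0], "turn": [-0.57, -7.42, 0.05], "grip": 0.0}, {"offset": [0, 0, 0], "turn": [-0.57, -7.42, 0.05], "grip": 0.0}, {"offset": [0, 0, 0], "turn": [-0.57, -7.42, 0.05], "grip": 0.0}, {"offset": [-0.005, 0.006, 0], "turn": [0, 0, 0], "grip": 0.0}, {"offset": [0, 0, 0.04], "turn": [0, 0, 0], "grip": 0.0}, {"offset": [0, 0, 0.04], "turn": [0, 0, 0], "grip": 0.0}, {"offset": [0, 0, 0.04], "turn": [0, 0, 0], "grip": 0.0}, {"offset": [0, 0, 0.026], "turn": [0, 0, 0], "grip": 0.0}, {"offset": [0, 0, 0], "turn": [0, 0, 0], "grip": 0.0}], newtons=60)

```text
time_s: 20.05
eef_pos: [0.4506, 0.0404, 0.2036]
tcp_rot: [0.001, 0.994, -0.109, -0.001]
contact_force: [0.4, -0.7, -2.2]
opening: 0.132
finger_force: 60.0
```

Run:
```python
from aim import *
s=sense();M=R.from_quat(s["tcp_rot"],scalar_first=True)
G=R.from_quat([0,.9945,-.1045,0],scalar_first=True)
print("turn",(M.inv()*G).as_rotvec(degrees=True).round(2),"pos",s["eef_pos"].round(4),"off",(G.as_matrix().T@(np.array([.4525,.0455,.2053])-s["eef_pos"])).round(4))
d=get_image("wrist");p=cloud(d);k=(p-s["eef_pos"])@M.as_matrix()
for a,b in((-.044,-.036),(.095,.12),(.12,.16)):
    j=k[(abs(k[...,0])<.045)&(abs(k[...,1])<.03)&(k[...,2]>a)&(k[...,2]<b)]
    if len(j):print(a,len(j),j.min(0).round(4),j.max(0).round(4))
w=p.reshape(-1,3);f=d["frame"].reshape(-1,3)
g=k.reshape(-1,3);g=g[(g[:,2]>.0)&(g[:,2]<.022)&(g[:,1]<-.035)&(g[:,1]>-.12)&(abs(g[:,0])<.03)]
print("peg in tool",len(g),[(round(y,3),g[abs(g[:,1]-y)<.004][:,0].min().round(4),g[abs(g[:,1]-y)<.004][:,0].max().round(4),g[abs(g[:,1]-y)<.004][:,2].min().round(4)) for y in np.arange(-.11,-.03,.01) if (abs(g[:,1]-y)<.004).sum()>5])
cv2.imwrite("pics/w9.png",d["frame"])
```

```text
turn [ 0.1   0.14 -0.48] pos [0.4506 0.0404 0.2036] off [ 0.0008 -0.0054 -0.0017]
-0.044 1962 [-0.0335 -0.0183 -0.044 ] [ 0.0386  0.014  -0.036 ]
0.095 1578 [-0.0208 -0.0266  0.0951] [0.0221 0.0236 0.12  ]
0.12 272 [-0.0002 -0.0267  0.1203] [0.022  0.0239 0.1502]
peg in tool 2243 [(np.float64(-0.11), np.float64(-0.0031), np.float64(0.0062), np.float64(0.0068)), (np.float64(-0.1), np.float64(-0.0035), np.float64(0.0062), np.float64(0.0072)), (np.float64(-0.09), np.float64(-0.0038), np.float64(0.0065), np.float64(0.0074)), (np.float64(-0.08), np.float64(-0.0027), np.float64(0.0067), np.float64(0.0068)), (np.float64(-0.07), np.float64(-0.003), np.float64(0.0068), np.float64(0.0075)), (np.float64(-0.06), np.float64(-0.0028), np.float64(0.0069), np.float64(0.0051)), (np.float64(-0.05), np.float64(-0.0023), np.float64(0.007), np.float64(0.0001))]
```

View pics/w9.png

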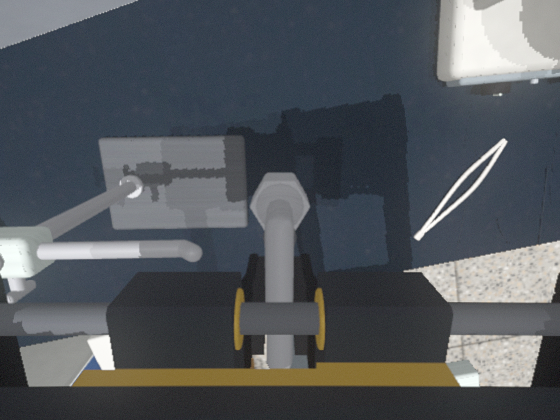

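The peg runs from the boss (15,250) to its tip at (192,252), and the key hangs at x≈280 ahead of it. In the tool frame the peg's line is at x≈+2 mm, against +0.6 mm for the key. I'll raise 4.5 mm, shift x by 1.2 mm, and slide −90 mm.

>>> drive_tool(moves=[{"offset": [0.0012, 0, -0.0045], "turn": [0, 0, -0.5], "grip": 0.0}, {"offset": [0, 0, 0], "turn": [0, 0, 0], "grip": 0.0}, {"offset": [0, -0.015, 0], "turn": [0, 0, 0], "grip": 0.0}, {"offset": [0, -0.015, 0], "turn": [0, 0, 0], "grip": 0.0}, {"offset": [0, 0, 0], "turn": [0, 0, 0], "grip": 0.0}], newtons=60)

```text
time_s: 20.6
eef_pos: [0.4633, 0.0709, 0.2152]
tcp_rot: [0.0, 0.995, -0.103, 0.005]
contact_force: [0.4, -0.5, -2.7]
opening: 0.13
finger_force: 60.0
```

Run:
```python
from aim import *
s=sense();M=R.from_quat(s["tcp_rot"],scalar_first=True)
d=get_image("wrist");p=cloud(d);k=(p-s["eef_pos"])@M.as_matrix()
g=k.reshape(-1,3);g=g[(g[:,2]>-.005)&(g[:,2]<.025)&(g[:,1]<-.008)&(g[:,1]>-.08)&(abs(g[:,0])<.02)]
for y in np.arange(-.075,-.005,.006):
    j=g[abs(g[:,1]-y)<.003]
    if len(j)>5:print(round(y,3),j.min(0).round(4),j.max(0).round(4))
print(s["eef_pos"].round(4),s["contact_force"].round(1))
```

```text
-0.075 [-0.0081 -0.078   0.0183] [ 0.001  -0.072   0.0248]
-0.069 [-0.0085 -0.072   0.0189] [ 0.0008 -0.066   0.025 ]
-0.063 [-0.0085 -0.066   0.0186] [ 0.0008 -0.06    0.025 ]
-0.057 [-0.0084 -0.06    0.0191] [ 0.0011 -0.0541  0.0248]
-0.051 [-0.0085 -0.054   0.0188] [ 0.0013 -0.048   0.025 ]
-0.045 [-0.0086 -0.048   0.0191] [ 0.0007 -0.042   0.0247]
-0.039 [-0.0087 -0.042   0.0191] [ 0.0011 -0.036   0.0248]
-0.033 [-0.0085 -0.036   0.0191] [ 0.0012 -0.03    0.0248]
-0.027 [-0.0087 -0.03    0.0167] [ 0.0015 -0.024   0.025 ]
-0.021 [-0.0077 -0.0239  0.0132] [ 0.0011 -0.0181  0.025 ]
-0.015 [-0.004  -0.018   0.0135] [ 0.0011 -0.0129  0.0201]
[0.4633 0.0709 0.2152] [ 0.4 -0.5 -2.7]
```

>>> drive_tool(moves=[{"offset": [0, 0, 0], "turn": [0, 0, 0], "grip": 0.0}, {"offset": [0, 0, 0], "turn": [0, 0, 0], "grip": 0.0}, {"offset": [0, 0, 0], "turn": [0, 0, 0], "grip": 0.0}], newtons=60)

```text
time_s: 20.95
eef_pos: [0.462, 0.0693, 0.2133]
tcp_rot: [0.001, 0.995, -0.104, 0.003]
contact_force: [-0.8, 0.2, -3.1]
opening: 0.132
finger_force: 60.0
```

```bash
cat > peg.py <<'E'
from aim import *
s=sense();M=R.from_quat(s["tcp_rot"],scalar_first=True)
d=get_image("wrist");p=cloud(d);k=((p-s["eef_pos"])@M.as_matrix()).reshape(-1,3)
g=k[(k[:,2]>-.005)&(k[:,2]<.03)&(k[:,1]<-.008)&(k[:,1]>-.08)&(abs(k[:,0])<.02)]
for y in np.arange(-.075,-.005,.01):
    j=g[abs(g[:,1]-y)<.003]
    if len(j)>5:print(round(y,3),"x",np.mean([j[:,0].min(),j[:,0].max()]).round(4),"ztop",np.percentile(j[:,2],3).round(4))
G=R.from_quat([0,.9945,-.1045,0],scalar_first=True)
j=k[(abs(k[:,0])<.04)&(abs(k[:,1])<.035)&(k[:,2]>.12)&(k[:,2]<.16)]
print("socket",j.min(0).round(4),j.max(0).round(4))
print("turn",(M.inv()*G).as_rotvec(degrees=True).round(2),s["eef_pos"].round(4),s["contact_force"].round(1),s["qvel"].round(3))
E
python3 peg.py
```

```text
-0.075 x -0.0028 ztop 0.0177
-0.065 x -0.0029 ztop 0.0177
-0.055 x -0.0029 ztop 0.0178
-0.045 x -0.0029 ztop 0.0179
-0.035 x -0.0025 ztop 0.0176
-0.025 x -0.0025 ztop 0.0122
-0.015 x -0.0002 ztop 0.0121
socket [-1.000e-04 -2.670e-02  1.201e-01] [0.0221 0.024  0.1506]
turn [ 0.04 -0.33  0.01] [0.462  0.0693 0.2133] [-0.8  0.2 -3.1] [ 0.     0.003  0.002  0.002 -0.001 -0.   ]
```

>>> drive_tool(moves=[{"offset": [-0.003, 0, 0.0058], "turn": [0, -0.3, 0], "grip": 0.0}, {"offset": [0, 0, 0], "turn": [0, 0, 0], "grip": 0.0}, {"offset": [0, 0, 0], "turn": [0, 0, 0], "grip": 0.0}, {"offset": [0, 0, 0], "turn": [0, 0, 0], "grip": 0.0}], newtons=60)

```text
time_s: 21.4
eef_pos: [0.459, 0.0703, 0.2072]
tcp_rot: [0.0, 0.995, -0.104, -0.0]
contact_force: [0.3, -0.4, -2.2]
opening: 0.135
finger_force: 60.0
```

```bash
python3 peg.py
```

```text
-0.075 x 0.0005 ztop 0.0118
-0.065 x 0.0006 ztop 0.0116
-0.055 x 0.0005 ztop 0.0117
-0.045 x 0.0004 ztop 0.0116
-0.035 x 0.0002 ztop 0.0118
-0.025 x 0.0006 ztop 0.0069
-0.015 x 0.0029 ztop 0.0055
socket [-0.0002 -0.0266  0.12  ] [0.0221 0.024  0.1504]
turn [ 0.04 -0.    0.04] [0.459  0.0703 0.2072] [ 0.3 -0.4 -2.2] [ 0.002 -0.    -0.005  0.001  0.002  0.001]
```

Centred with about 4 mm of clearance on both sides. I'll slide on 60 mm.

>>> drive_tool(moves=[{"offset": [0, -0.01, 0], "turn": [0, 0, 0], "grip": 0.0}, {"offset": [0, -0.01, 0], "turn": [0, 0, 0], "grip": 0.0}, {"offset": [0, -0.01, 0], "turn": [0, 0, 0], "grip": 0.0}, {"offset": [0, -0.01, 0], "turn": [0, 0, 0], "grip": 0.0}, {"offset": [0, -0.01, 0], "turn": [0, 0, 0], "grip": 0.0}, {"offset": [0, -0.01, 0], "turn": [0, 0, 0], "grip": 0.0}, {"offset": [0, 0, 0], "turn": [0, 0, 0], "grip": 0.0}, {"offset": [0, 0, 0], "turn": [0, 0, 0], "grip": 0.0}, {"offset": [0, 0, 0], "turn": [0, 0, 0], "grip": 0.0}], newtons=60)

```text
time_s: 22.35
eef_pos: [0.4713, 0.1288, 0.2071]
tcp_rot: [0.001, 0.995, -0.104, -0.0]
contact_force: [0.1, 0.7, -2.2]
opening: 0.134
finger_force: 60.0
```

```bash
python3 peg.py | tail -1
```

```text
turn [0.06 0.   0.04] [0.4713 0.1288 0.2071] [ 0.1  0.7 -2.2] [-0.007 -0.005  0.002  0.001 -0.001  0.   ]
```

Now down about 10 mm until the peg carries the key.

>>> drive_tool(moves=[{"offset": [0, 0, 0.005], "turn": [0, 0, 0], "grip": 0.0}, {"offset": [0, 0, 0.004], "turn": [0, 0, 0], "grip": 0.0}, {"offset": [0, 0, 0.001], "turn": [0, 0, 0], "grip": 0.0}, {"offset": [0, 0, 0], "turn": [0, 0, 0], "grip": 0.0}, {"offset": [0, 0, 0], "turn": [0, 0, 0], "grip": 0.0}], newtons=60)

```text
time_s: 22.9
eef_pos: [0.4714, 0.129, 0.1972]
tcp_rot: [0.0, 0.995, -0.104, 0.0]
contact_force: [1.2, -0.0, -3.4]
opening: 0.136
finger_force: 60.0
```

>>> drive_tool(moves=[{"offset": [0, 0, 0.001], "turn": [0, 0, 0], "grip": 0.0}, {"offset": [0, 0, 0], "turn": [0, 0, 0], "grip": 0.0}, {"offset": [0, 0, 0], "turn": [0, 0, 0], "grip": 0.0}], newtons=60)

```text
time_s: 23.2
eef_pos: [0.4715, 0.1291, 0.1963]
tcp_rot: [0.0, 0.995, -0.104, 0.0]
contact_force: [-0.5, -0.0, -3.2]
opening: 0.133
finger_force: 60.0
```

>>> drive_tool(moves=[{"offset": [0, 0, 0.001], "turn": [0, 0, 0], "grip": 0.0}, {"offset": [0, 0, 0], "turn": [0, 0, 0], "grip": 0.0}, {"offset": [0, 0, 0], "turn": [0, 0, 0], "grip": 0.0}], newtons=60)

```text
time_s: 23.5
eef_pos: [0.4716, 0.1291, 0.1955]
tcp_rot: [0.0, 0.995, -0.104, 0.0]
contact_force: [0.3, 0.7, -1.0]
opening: 0.132
finger_force: 60.0
```

Contact is beginning. I'll open gently (low force first), then check.

>>> drive_tool(moves=[{"offset": [0, 0, 0.0004], "turn": [0, 0, 0], "grip": 0.0}, {"offset": [0, 0, 0], "turn": [0, 0, 0], "grip": 0.0}, {"offset": [0, 0, 0], "turn": [0, 0, 0], "grip": 0.012}, {"offset": [0, 0, 0], "turn": [0, 0, 0], "grip": 0.014}, {"offset": [0, 0, 0], "turn": [0, 0, 0], "grip": 0.016}, {"offset": [0, 0, 0], "turn": [0, 0, 0], "grip": 0.018}, {"offset": [0, 0, 0], "turn": [0, 0, 0], "grip": 0.022}, {"offset": [0, 0, 0], "turn": [0, 0, 0], "grip": 0.028}, {"offset": [0, 0, 0], "turn": [0, 0, 0], "grip": 0.034}, {"offset": [0, 0, 0], "turn": [0, 0, 0], "grip": 0.04}], newtons=5)

```text
time_s: 24.5
eef_pos: [0.4714, 0.129, 0.1948]
tcp_rot: [0.0, 0.995, -0.104, 0.0]
contact_force: [0.8, 0.3, 0.4]
opening: 0.404
finger_force: 0.0
```

>>> drive_tool(moves=[{"offset": [0, 0, 0], "turn": [0, 0, 0], "grip": 0.04}, {"offset": [0, 0, -0.01], "turn": [0, 0, 0], "grip": 0.04}, {"offset": [0, 0, -0.02], "turn": [0, 0, 0], "grip": 0.04}, {"offset": [0, 0, -0.03], "turn": [0, 0, 0], "grip": 0.04}, {"offset": [0, 0, -0.03], "turn": [0, 0, 0], "grip": 0.04}, {"offset": [0, 0, -0.03], "turn": [0, 0, 0], "grip": 0.04}, {"offset": [0, 0, 0], "turn": [0, 0, 0], "grip": 0.04}, {"offset": [0, 0, 0], "turn": [0, 0, 0], "grip": 0.04}, {"offset": [0, 0, 0], "turn": [0, 0, 0], "grip": 0.04}], newtons=5)

```text
time_s: 25.4
eef_pos: [0.4709, 0.1291, 0.3139]
tcp_rot: [0.001, 0.995, -0.104, -0.001]
contact_force: [-1.0, 0.3, 0.3]
opening: 0.455
finger_force: 0.0
```

Run:
```python
from aim import *
s=sense();print(s["eef_pos"].round(4),s["opening"],s["contact_force"].round(1))
d=get_image("wrist");q=cloud(d).reshape(-1,3);z=q[:,2]
w=q[(z>.23)&(z<.25)&(abs(q[:,0]-.473)<.06)&(abs(q[:,1]-.131)<.025)]
r=cv2.minAreaRect((w[:,:2]*1000).astype(np.float32));print(len(w),np.median(w[:,2]),"wing",r)
T0=np.load("pics/top0.npz");d2=get_image("top");S=get_image("scene")
for nm,(x,y) in dict(amber=(350,277),wash=(407,227),beaker=(150,205)).items():
    a=T0["frame"][y-25:y+25,x-25:x+25].astype(int);b=d2["frame"][y-25:y+25,x-25:x+25].astype(int)
    print(nm,"mean diff",abs(a-b).mean().round(2))
cv2.imwrite("pics/c10.png",cv2.resize(S["frame"][185:275,200:320],(640,480),interpolation=cv2.INTER_CUBIC))
```

```text
[0.4709 0.1291 0.3139] 0.4554620796431197 [-1.   0.3  0.3]
1512 0.23947693067375345 wing ((474.1541442871094, 129.9644775390625), (11.685688972473145, 73.96403503417969), 77.75013732910156)
amber mean diff 1.8
wash mean diff 2.41
beaker mean diff 19.0
```

View pics/c10.png

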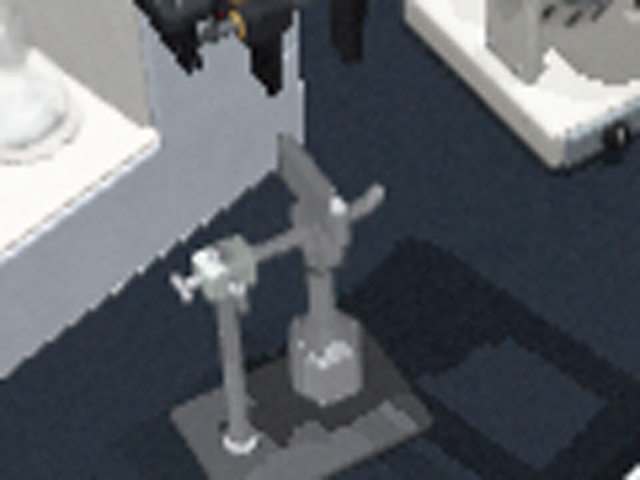

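The key hangs upright on the peg by its eye, with the shaft at (320,290). I'll let it settle and check that it is still and that the beaker is unmoved.

>>> drive_tool(moves=[{"offset": [0, 0, -0.02], "turn": [0, 0, 0], "grip": 0.04}, {"offset": [0, 0, 0], "turn": [0, 0, 0], "grip": 0.04}, {"offset": [0, 0, 0], "turn": [0, 0, 0], "grip": 0.04}, {"offset": [0, 0, 0], "turn": [0, 0, 0], "grip": 0.04}, {"offset": [0, 0, 0], "turn": [0, 0, 0], "grip": 0.04}, {"offset": [0, 0, 0], "turn": [0, 0, 0], "grip": 0.04}, {"offset": [0, 0, 0], "turn": [0, 0, 0], "grip": 0.04}, {"offset": [0, 0, 0], "turn": [0, 0, 0], "grip": 0.04}, {"offset": [0, 0, 0], "turn": [0, 0, 0], "grip": 0.04}, {"offset": [0, 0, 0], "turn": [0, 0, 0], "grip": 0.04}], newtons=5)

```text
time_s: 26.55
eef_pos: [0.4714, 0.1292, 0.3348]
tcp_rot: [0.0, 0.995, -0.104, 0.0]
contact_force: [-0.3, 1.2, 0.1]
opening: 0.462
finger_force: 0.0
```

Run:
```python
from aim import *
im=[get_image("scene") for _ in range(8)]
a,b,c=[im[i]["frame"][195:265,230:310].astype(int) for i in(0,3,7)]
print("motion",abs(a-b).mean(),abs(b-c).mean(),abs(a-c).max())
S0=np.load("pics/scene0.npz");P0=cloud(S0);P1=cloud(im[0])
for nm,(x0,y0,x1,y1) in dict(beaker=(165,275,215,330),wash=(322,135,345,170)).items():
    f0,f1=S0["frame"][y0:y1,x0:x1].astype(int),im[0]["frame"][y0:y1,x0:x1].astype(int)
    print(nm,abs(f0-f1).mean(),np.nanmedian(abs(P0-P1)[y0:y1,x0:x1].max(-1)))
```

```text
motion 1.8927380952380952 1.8732738095238095 13
beaker 4.170424242424242 0.0021910491960339673
wash 81.00993788819876 0.6106182795764905
```

The key is still to within image noise, and the beaker, amber bottle and wash bottle are unmoved. In the scene view the arm hides the wash bottle, but the top view shows it unchanged. Handing in.

```bash
python3 -c "
from bench import *
print(finish_job())"
```

```text
the job is handed in; nothing more can be done
None
```

The job is handed in at about 27 s: the nut was turned until the torque climbed sharply to 0.79 N m at its stop, the key hangs still on the peg by its eye, and the amber bottle, wash bottle and beaker have not moved; I judged the nut home by torque and did not check it again by camera.

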